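Nest the sample cups and lock them in the cup clamp

TASK

Put the sample cups away in the cup clamp: flip the red cam lever up to free the fence, slide the fence back, and stand the blue cup in the middle of the bay with all the other cups that are there nested upright inside one another, widest to narrowest. Then slide the fence up until you feel the blue cup pinned home against the end stop, and lay the cam lever over again to lock the fence. Never have the lever laid over while the fence is drawn back, and leave the other things on the worktop where they are; a cup may get knocked aside meanwhile, so check the result.

Things in the scene. Friction and masses are not known exactly. Their poses are not given: they have to be found in the camera images.
- seat (a point): Cup clamp, a fixed plate 300x90x10 mm: point on the plate's top face (10 mm above the worktop) under the axis of the blue cup when it is home against the grey end stop. x runs along the plate from end stop to fence (the way the fence opens), z up. The stop's flat face (60 mm wide, 22 mm high) is at x = -34 mm; the bay is open to +y and -y. The plate spans x -65 to 235 mm, y +-45 mm.
- fence (a joint): Sliding fence: 0 = nearest the end stop, 0.100 m = fully open. Its flat face (60 mm wide, 22 mm high) is at x = value - 0.010 m in the axes of seat; with the blue cup pinned home it reads 0.044. At the start it is below that, too narrow for the blue cup. Slides against about 3.5 N of friction; drawing it back while the lever is laid over counts as damage.
- fence_post (a point): Centre of the black round grip post on the fence, 22 mm across in its upper half (24 to 58 mm above the worktop; this point at 46 mm), 102 mm behind the fence's face. Axes as seat. Grip it from above across y and slide the fence by it.
- cam_lever (a joint): Cam lever on the fence: 0 = straight up, fence free; 1.40 = laid over to the side (towards -y of seat), fence locked. (The lock is judged by this value; the simulated slide is not blocked by it.) It stays where it is left (about 0.1 N m of friction). Do not draw the fence back while the lever is laid over (above 1.2), nor lay it over with the fence drawn back.
- lever_pivot (a point): Axle of the cam lever, on the fence, 45 mm behind its face, 34 mm above the worktop; axes as seat, the axle lies along x. The lever swings in the plane across x.
- lever_grip (a point): Centre of the red round knob (20 mm across, 24 mm long) at the lever's end, 60 mm from the axle.
- cup_a_mid (a point): Open round straight cup, blue, the widest and lowest: 68 mm outside diameter, 36 mm tall, wall 2.5 mm, floor 3 mm. Point on its axis half-way up (18 mm above its underside); z up. Always there. (Carry things on the near side of the fixed viscometer: its head, 203 to 337 mm above the worktop, reaches to 708 mm ahead of the base, straight ahead.)
- cup_b_mid (a point): Open round straight cup, white: 54 mm outside diameter, 54 mm tall, wall 2.5 mm, floor 3 mm. Point on its axis half-way up (27 mm above its underside); z up. May be absent. Inside the next wider cup it has at least 4 mm play all round, rests on that cup's floor and stands about 20 mm proud of its rim.
- cup_c_mid (a point): Open round straight cup, orange: 40 mm outside diameter, 70 mm tall, wall 2.5 mm, floor 3 mm. Point on its axis half-way up (35 mm above its underside); z up. May be absent. Inside the next wider cup it has at least 4 mm play all round, rests on that cup's floor and stands about 20 mm proud of its rim.
- cup_d_mid (a point): Open round straight cup, green, the narrowest and tallest: 27 mm outside diameter, 86 mm tall, wall 2.5 mm, floor 3 mm. Point on its axis half-way up (43 mm above its underside); z up. May be absent. Inside the next wider cup it has at least 4 mm play all round, rests on that cup's floor and stands about 20 mm proud of its rim.
- plunger: Bystander: steel piston rod 178 mm; origin at the centre of its underside.
- white_case: Bystander: white hinged case 102x130x34 mm; origin at the centre of its underside.
- timer: Bystander: bench timer 62x62x19 mm; origin at the centre of its underside.
- tape_roll: Bystander: yellow tape roll 102 mm across; origin at the centre of its underside.
- marker: Bystander: marker pen with blue cap 135 mm; origin at the centre of its underside.
- spanner: Bystander: open spanner 206 mm; origin at the centre of its underside.
- spirit_level: Bystander: spirit level 100 mm; origin at the centre of its underside.
- weight: Bystander: grey knobbed steel weight 54 mm across, 56 mm tall; origin at the centre of its underside.
Mind the look-alikes: they are no part of the job. Of the things shaped like the part that bears cup_a_mid, the blue one is meant.

How it is judged:
By the outcome, as a careful person would: the job done as asked, in the order asked, and still so for the second after the job is handed in, with the robot touching nothing.
Of cup_b, cup_c, cup_d only 1 to 3 are there at a start; the rules pass over those that are not, and their reading is None.
At some moment in a run one of cup_a, cup_b, cup_c may be knocked a few centimetres aside while the robot is not near it.
It also fails if it takes over 210 s, if anything falls off the work surface, if the arm or the gripper's body presses on something with over 40 N, if the wrist force passes 120 N, or if a joint passes its speed limit or range.

ROBOT

A 7-joint arm with a two-finger parallel gripper is mounted at the origin on a cart in front of the work surface, level with it; the furniture and walls round the work are solid. World frame = base frame: x ahead of the robot, y to its left, z up, the work surface at z = 0. Lengths are in m, angles in rad, forces in N, time in s.
With the tool pointing down it reaches from about 0.425 to 0.925 m from the base axis. Payload 6.8 kg.
Tool frame: the origin (TCP) lies on the centre line of the jaws, within the pads' length; the fingertips stand 17 mm ahead of it and the grasp point (between the pads) lies 2 mm behind it; z points along the fingers, x is the direction in which the jaws open and shut, and the axes are right-handed (so a half turn about z gives the same grasp; the last joint's range is limited). The gripper opens to 85 mm and grips with 20 to 120 N. Pads are 22 mm wide; open, the fingers measure 114 mm over their backs; the gripper's body (76 mm by 85 mm) begins 54 mm behind the grasp point. The pads swing forward as they close: fully open they stand 13 mm farther back than shut.
Start: joints at [1.217, 0.477, 0.022, 1.555, -0.011, 1.109, -0.083], TCP at [0.164, -0.655, 0.248] pointing down, gripper open.
Joint ranges: [-2.96, 2.96], [-0.34, 2.1], [-1.41, 1.46], [0.24, 2.44], [-1.37, 4.51], [0.17, 1.92], [-2.96, 2.96]. Speed limits (rad/s): [2.39, 2.39, 3.14, 3.14, 3.14, 3.14, 3.14].

INTERFACE

Orientations are given as a rotation vector (axis times angle).
In Python, from bench import r gives the robot as it stands.
- The arm moves only by the tool arm_command, never from a script. Its argument "increments" is a list of rows, each a list of 3 entries, a list of its own where there are three numbers: the shift along the world's x, y, z in m, then the turn, a rotation vector about the world's x, y, z in rad, then the opening in per cent of the stroke, from 0 (shut) to 100 (fully open). A call has 1 to 10 rows; each row is the pose to reach, as a shift and turn from the pose commanded when the call began; what a row does not reach only later rows make up. A row lasts 1/10 s, in which the tool goes at most 50 mm and 8.59 degrees, less where a joint would pass 70% of its speed; a pose out of reach is approached as far as the arm can. A call with a gripper value outside its range is refused whole. The fingers move at their own pace and stop on an object; "newtons" is the grip in N (left out, the last holds). Time passes only in rows, so rows that repeat a pose let the fingers close. It gives the time, the measured TCP pose, the force and the opening at its end, in the units of the state.
- r.get_obs(): the state, without advancing time (a new reading comes with each control period).
- r.grab_frame(name): name is "scene" or "top" or "wrist"; returns the picture (400x640x3 uint8, blue, green, red); there is no depth.
- r.camera_model(name): a dict with "camera_matrix" (3x3 intrinsics, pixels), "D" ([k1, k2, p1, p2, k3] as OpenCV has them; the pictures are not rectified), "camera_from_world" (4x4, takes a point from world to camera coordinates). Camera axes: x right, y down, z forward; pixel columns grow to the right and rows downward; lengths in m; the calibration is good to about 2 mm. A picture is of the moment at which its call begins: read the wrist's pose just before it. camera_model takes no time and is no camera call; for the wrist camera it gives the pose at the moment of the call.
- r.hand_in(): hands the job in, once; it reports no verdict.
The state is a dict: "clock": time; "joints": joint angles; "qvel": joint speeds; "tau": joint torques, N m; "tcp_pos": TCP position; "orientation": TCP orientation; "contact_force": force on the tool from outside, world axes, zero at the start; "moment": the same for the moment, N m; "grip_width": finger opening in m.
Only numpy, scipy, OpenCV 4.12 (cv2) and the standard library are available. Lean on these libraries where they do the work, as an engineer would, in place of code of your own. Each camera call takes 0.05 s, during which the arm holds its last target. There are 200 camera calls.

## Working session

There is one attempt and no reset: what is moved stays moved. The work goes in short steps, Python scripts to look and compute and a tool call to move; the robot and the scene stay as the last step left them, time stands still between calls to the robot, and variables do not carry over. Pictures are saved under pics/ and viewed, about 12 in all and at most 16, crops included, and the job is handed in when it is done.

Besides the shell and the picture viewer there is one more tool, called after ">>>" as name([rows], argument=value, ...), one row to a line, values as JSON. arm_command: Moves the arm, as the interface text tells. Its arguments: {"type":"object","properties":{"increments":{"type":"array","items":{"type":"array"}},"newtons":{"type":"number"}},"required":["increments"]}

```bash
ls; mkdir -p pics; python3 - <<'E'
from bench import r
import cv2
o=r.get_obs(); print({k:(v if not hasattr(v,'round') else v) for k,v in o.items()})
for n in ("scene","top","wrist"):
    m=r.camera_model(n); print(n,m)
    cv2.imwrite(f"pics/{n}0.png",r.grab_frame(n))
E
```

```text
pics
{'clock': 0.0, 'joints': array([ 1.21689733,  0.47782172,  0.02236827,  1.5564645 , -0.01149379,
        1.10928202, -0.0831002 ]), 'qvel': array([-2.62971993e-04,  2.55809911e-04,  2.40885168e-04, -1.04201482e-03,
       -4.07652636e-05,  6.37540564e-04,  1.08220653e-03]), 'tau': array([ 7.30100764e-04, -5.96436274e+01,  1.60831690e+00, -2.81185913e+01,
        1.24618207e-02,  9.42971790e-03, -5.51646302e-07]), 'tcp_pos': array([ 0.16408043, -0.65417342,  0.24730623]), 'orientation': array([-2.47621615e+00,  1.93173947e+00,  2.42998642e-03]), 'contact_force': array([-1.04350538,  0.4552998 ,  0.53373443]), 'moment': array([-0.03737741,  0.01361203,  0.016283  ]), 'grip_width': 0.08531811672800665}
scene {'camera_matrix': array([[480.3301369 ,   0.        , 316.16014682],
       [  0.        , 480.3301369 , 199.995881  ],
       [  0.        ,   0.        ,   1.        ]]), 'D': array([-0.06390799,  0.        ,  0.        ,  0.        ,  0.        ]), 'camera_from_world': array([[-0.44173539, -0.89704937, -0.01312543,  0.28451354],
       [-0.67301647,  0.34101765, -0.65631989,
[... 582 characters left out ...]
1,  1.5615186 ],
       [ 0.        ,  0.        ,  0.        ,  1.        ]])}
wrist {'camera_matrix': array([[345.16753993,   0.        , 322.45591329],
       [  0.        , 345.16753993, 197.69961187],
       [  0.        ,   0.        ,   1.        ]]), 'D': array([-0.05261544,  0.        ,  0.        ,  0.        ,  0.        ]), 'camera_from_world': array([[ 2.43345974e-01, -9.69939182e-01, -8.48151365e-04,
        -6.74450981e-01],
       [-9.36379528e-01, -2.35154115e-01,  2.60568459e-01,
        -3.19510380e-02],
       [-2.52935004e-01, -6.26140938e-02, -9.65455001e-01,
         3.77908231e-01],
       [ 0.00000000e+00,  0.00000000e+00,  0.00000000e+00,
         1.00000000e+00]])}
```

View pics/scene0.png

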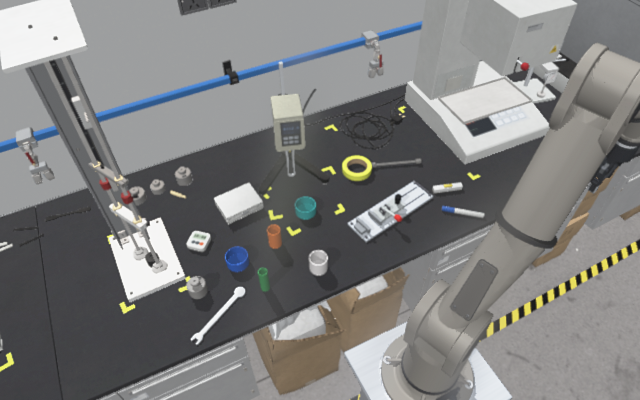

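View pics/top0.png

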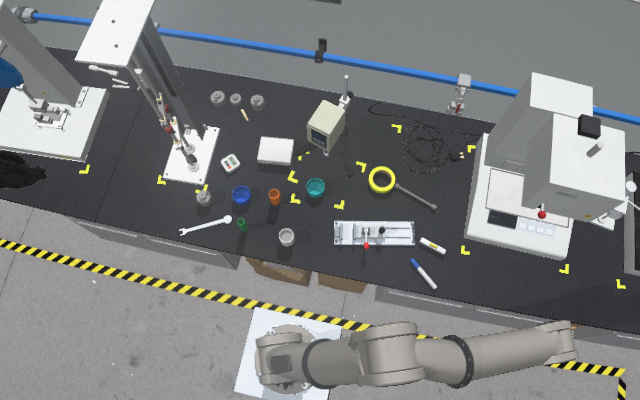

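The scene view shows the blue cup (236,260), a teal look-alike (305,208), and the orange (274,236), white (318,263) and green (264,279) cups. The clamp is at about (392,210). The top view agrees: blue (241,194), teal (315,187), orange (274,197), white (286,237), green (241,223), clamp (374,233). The one meant is blue, not teal. I'll enlarge both views.

```bash
cat > h.py <<'E'
import numpy as np, cv2
from bench import r
def pr(m,P):
    T=m["camera_from_world"]; return cv2.projectPoints(np.atleast_2d(np.array(P,float)),cv2.Rodrigues(T[:3,:3])[0],T[:3,3],m["camera_matrix"],m["D"])[0][:,0]
def ray(m,uv):
    n=cv2.undistortPoints(np.array([[uv]],float),m["camera_matrix"],m["D"])[0,0]
    T=m["camera_from_world"]; R=T[:3,:3]; d=R.T@np.array([n[0],n[1],1]); return -R.T@T[:3,3], d/np.linalg.norm(d)
def plane(m,uv,z):
    o,d=ray(m,uv); return o+d*(z-o[2])/d[2]
def tri(obs):  # [(model,uv),...] -> point, residual
    A=np.zeros((3,3));b=np.zeros(3);L=[]
    for m,uv in obs:
        o,d=ray(m,uv);Q=np.eye(3)-np.outer(d,d);A+=Q;b+=Q@o;L.append((o,Q))
    p=np.linalg.solve(A,b);return p,[float(np.linalg.norm(Q@(p-o))) for o,Q in L]
def crop(img,x0,y0,x1,y1,s,name):
    c=cv2.resize(img[y0:y1,x0:x1],None,fx=s,fy=s,interpolation=cv2.INTER_CUBIC)
    cv2.imwrite(f"pics/{name}.png",c)
E
python3 - <<'E'
from h import *
t=cv2.imread("pics/top0.png");s=cv2.imread("pics/scene0.png")
a=cv2.resize(t[170:260,190:450],None,fx=3,fy=3,interpolation=cv2.INTER_CUBIC)
b=cv2.resize(s[175:300,185:445],None,fx=2.6,fy=2.6,interpolation=cv2.INTER_CUBIC)
b=cv2.copyMakeBorder(b,0,0,0,780-b.shape[1],cv2.BORDER_CONSTANT)
print(a.shape,b.shape)
cv2.imwrite("pics/crop0.png",np.vstack([a,b]))
E
```

```text
(270, 780, 3) (325, 780, 3)
```

View pics/crop0.png

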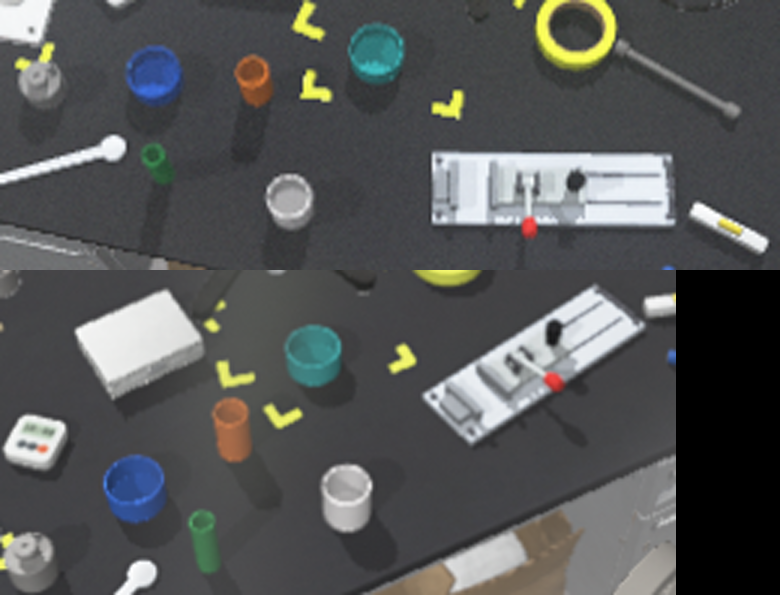

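```bash
python3 - <<'E'
from h import *
T=r.camera_model("top");S=r.camera_model("scene")
ft=lambda u,v:((u+.5)/3-.5+190,(v+.5)/3-.5+170)
fs=lambda u,v:((u+.5)/2.6-.5+185,(v-270+.5)/2.6-.5+175)
P={'blue rim .036':((155,69),(135,481)),'orange rim .070':((254,67),(232,408)),'white rim .054':((291,195),(347,481)),'green rim .086':((152,154),(203,519)),
'plate TL .01':((432,153),(425,397)),'TR':((674,154),(598,286)),'BR':((676,224),(644,326)),'BL':((433,224),(472,443)),'knob':((530,227),(554,381)),'posttop .058':((576,180),(556,326))}
for k,(a,b) in P.items():
    p,e=tri([(T,ft(*a)),(S,fs(*b))]); print(k,p.round(4),np.round(e,4))
E
```

```text
blue rim .036 [0.5473 0.3142 0.0257] [0.0015 0.0015]
orange rim .070 [0.5614 0.1828 0.0701] [0.0013 0.0013]
white rim .054 [0.4181 0.1032 0.0543] [0.0009 0.0009]
green rim .086 [0.4221 0.2724 0.0898] [0.0001 0.0001]
plate TL .01 [ 0.5191 -0.0514  0.0044] [0.0012 0.0012]
TR [ 0.5833 -0.3503 -0.0009] [0.0009 0.0009]
BR [ 0.4958 -0.3653 -0.0021] [0.0009 0.0009]
BL [ 0.432  -0.0699  0.0022] [0.0008 0.0008]
knob [ 0.4422 -0.1862  0.0439] [0.0006 0.0006]
posttop .058 [ 0.5083 -0.2298  0.0548] [0.0005 0.0005]
```

All of these are plausible heights: rims about 0.03, 0.07, 0.054 and 0.09, knob 0.044, post top 0.055. The clamp axis lies at about -77.9° and the seat is near (0.490,-0.126). I'll move above the lever and look with the wrist camera.

>>> arm_command([
  [[0.05, 0.08, 0], [0, 0, 0], 100],
  [[0.1, 0.16, 0], [0, 0, 0], 100],
  [[0.15, 0.24, 0], [0, 0, 0], 100],
  [[0.2, 0.32, 0], [0, 0, 0], 100],
  [[0.25, 0.4, 0], [0, 0, 0], 100],
  [[0.286, 0.464, 0], [0, 0, -0.033], 100],
  [[0.286, 0.464, 0], [0, 0, -0.033], 100],
  [[0.286, 0.464, 0], [0, 0, -0.033], 100],
  [[0.286, 0.464, 0], [0, 0, -0.033], 100],
  [[0.286, 0.464, 0], [0, 0, -0.033], 100],
], newtons=30)

```text
clock: 1.15
tcp_pos: [0.4274, -0.2274, 0.2484]
orientation: [2.445, -1.973, 0.001]
contact_force: [1.2, -0.5, 0.4]
grip_width: 0.0853
```

>>> arm_command([
  [[0, 0, 0], [0, 0, 0], 100],
  [[0, 0, 0], [0, 0, 0], 100],
  [[0, 0, 0], [0, 0, 0], 100],
  [[0, 0, 0], [0, 0, 0], 100],
  [[0, 0, 0], [0, 0, 0], 100],
])

```text
clock: 1.65
tcp_pos: [0.4261, -0.2304, 0.2482]
orientation: [2.442, -1.976, -0.0]
contact_force: [0.1, -0.3, -0.4]
grip_width: 0.0853
```

```bash
cat >> h.py <<'E'
import json
def wshot(name):
    m=r.camera_model("wrist"); f=r.grab_frame("wrist"); cv2.imwrite(f"pics/{name}.png",f)
    json.dump({k:np.array(v).tolist() for k,v in m.items() if k in("camera_matrix","D","camera_from_world")},open(f"pics/{name}.json","w")); return m,f
def load(name): return {k:np.array(v) for k,v in json.load(open(f"pics/{name}.json")).items()}
def st():
    o=r.get_obs(); from scipy.spatial.transform import Rotation as Ro
    R=Ro.from_rotvec(o["orientation"]).as_matrix()
    print("t",round(o["clock"],2),"tcp",o["tcp_pos"].round(4),"xang",round(float(np.degrees(np.arctan2(R[1,0],R[0,0]))),2),"zax",R[:,2].round(4),"F",o["contact_force"].round(1),"w",round(o["grip_width"],4),"q",o["joints"].round(2))
E
python3 - <<'E'
from h import *
st(); wshot("w1")
E
```

```text
t 1.65 tcp [ 0.4261 -0.2304  0.2482] xang -77.95 zax [-3.e-04 -2.e-04 -1.e+00] F [ 0.1 -0.3 -0.4] w 0.0853 q [ 0.58  0.18 -0.24  1.99  0.05  0.99 -1.04]
```

View pics/w1.png

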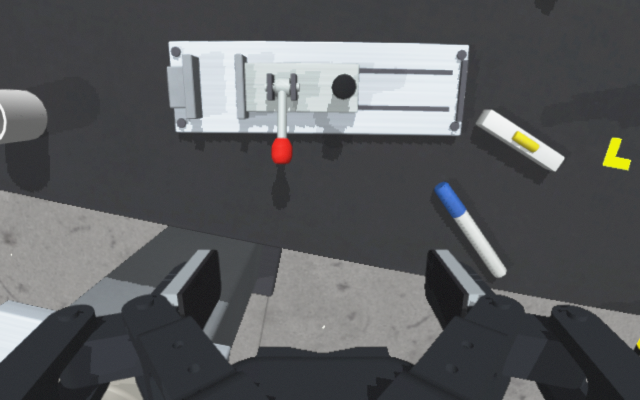

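The wrist view shows the clamp: knob at (282,150), post top (344,87), plate corners (169,41), (468,44), (461,133), (177,133). The lever is laid towards the robot.

```bash
python3 - <<'E'
from h import *
m=load("w1");T=r.camera_model("top");S=r.camera_model("scene")
C=[plane(m,u,.010)[:2] for u in((169,41),(468,44),(461,133),(177,133))]
C=np.array(C);print(C.round(4)); c=C.mean(0);d=(C[1]-C[0]+C[2]-C[3])/2;print(np.linalg.norm(d),np.degrees(np.arctan2(d[1],d[0])), np.linalg.norm(C[0]-C[3]))
x=d/np.linalg.norm(d);y=np.array([-x[1],x[0]]);seat=c-.085*x;print("seat",seat)
f=lambda p:((p[:2]-seat)@x,(p[:2]-seat)@y)
ft=lambda u,v:((u+.5)/3-.5+190,(v+.5)/3-.5+170)
fs=lambda u,v:((u+.5)/2.6-.5+185,(v-270+.5)/2.6-.5+175)
for n,uv,z,a,b in(("knob",(282,150),.044,(530,227),(554,381)),("post",(344,87),.058,(576,180),(556,326))):
    p=plane(m,uv,z); q,e=tri([(m,uv),(T,ft(*a)),(S,fs(*b))]); print(n,p.round(4),np.round(f(p),4),"tri",q.round(4),np.round(f(q),4),np.round(e,4))
for n,uv in(("fence face L",(236,55)),("fence face L2",(236,117)),("stopface",(199,57)),("stopface",(199,117))):
    p=plane(m,uv,.032);print(n,np.round(f(p),4))
E
```

```text
[[ 0.5219 -0.0548]
 [ 0.5809 -0.3453]
 [ 0.4954 -0.3645]
 [ 0.4333 -0.0732]]
0.2971476039516052 -78.24539493409779 0.09049509094586099
seat [ 0.49056823 -0.12624545]
knob [ 0.4434 -0.1875  0.044 ] [ 0.0504 -0.0587] tri [ 0.443  -0.1869  0.0422] [ 0.0497 -0.059 ] [0.0005 0.0009 0.0007]
post [ 0.5112 -0.2318  0.058 ] [ 0.1076 -0.0014] tri [ 0.5106 -0.2313  0.0511] [ 0.107  -0.0018] [0.0013 0.0018 0.0007]
fence face L [0.008  0.0285]
fence face L2 [ 0.0051 -0.0283]
stopface [-0.027  0.027]
stopface [-0.0312 -0.0282]
```

>>> arm_command([
  [[0.0166, 0.0449, -0.03], [0, 0, 0], 50],
  [[0.0166, 0.0449, -0.07], [0, 0, 0], 50],
  [[0.0166, 0.0449, -0.11], [0, 0, 0], 50],
  [[0.0166, 0.0449, -0.14], [0, 0, 0], 50],
  [[0.0166, 0.0449, -0.15], [0, 0, 0], 50],
  [[0.0166, 0.0449, -0.15], [0, 0, 0], 50],
  [[0.0166, 0.0449, -0.15], [0, 0, 0], 50],
  [[0.0166, 0.0449, -0.15], [0, 0, 0], 50],
])

```text
clock: 2.5
tcp_pos: [0.4446, -0.1849, 0.0999]
orientation: [-2.443, 1.973, -0.005]
contact_force: [1.0, -0.6, -0.8]
grip_width: 0.0429
```

```bash
python3 - <<'E'
from h import *
st(); m,f=wshot("w2")
h=cv2.cvtColor(f,cv2.COLOR_BGR2HSV)
k=((h[...,0]<8)|(h[...,0]>172))&(h[...,1]>150)&(h[...,2]>60)
n,l,s,c=cv2.connectedComponentsWithStats(k.astype(np.uint8));i=1+s[1:,4].argmax();print(s[i],c[i],plane(m,c[i],.044))
m1=load("w1");f1=cv2.imread("pics/w1.png");h=cv2.cvtColor(f1,cv2.COLOR_BGR2HSV)
k=((h[...,0]<8)|(h[...,0]>172))&(h[...,1]>150)&(h[...,2]>60)
n,l,s,c1=cv2.connectedComponentsWithStats(k.astype(np.uint8));j=1+s[1:,4].argmax();print(s[j],c1[j],tri([(m,c[i]),(m1,c1[j])]))
E
```

```text
t 2.5 tcp [ 0.4446 -0.1849  0.0999] xang -77.84 zax [ 0.003  -0.0012 -1.    ] F [ 1.  -0.6 -0.8] w 0.0429 q [ 0.47  0.39 -0.25  2.12  0.16  0.65 -1.24]
[ 308  215   36   44 1380] [325.37826087 236.78115942] [ 0.44131973 -0.18754313  0.044     ]
[271 138  21  26 470] [281.19574468 150.81489362] (array([ 0.44306956, -0.18721718,  0.04839179]), [0.00011403084486943596, 0.00011403084486947522])
```

View pics/w2.png

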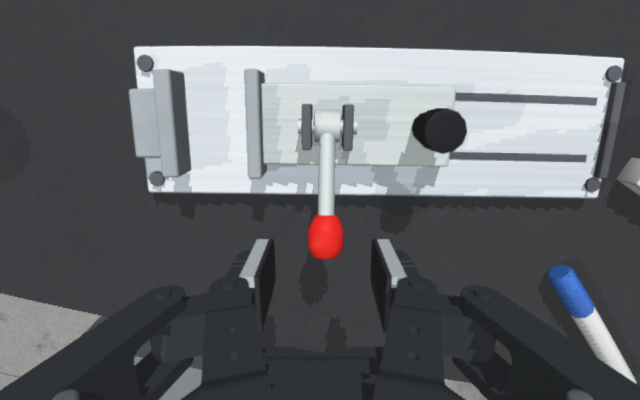

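The knob (325,237) sits between the open pads, at (0.443,-0.187,≈0.045). I'll descend and close on it.

>>> arm_command([
  [[-0.002, 0, -0.02], [0, 0, 0], 50],
  [[-0.002, 0, -0.04], [0, 0, 0], 50],
  [[-0.002, 0, -0.05], [0, 0, 0], 50],
  [[-0.002, 0, -0.056], [0, 0, 0], 50],
  [[-0.002, 0, -0.056], [0, 0, 0], 35],
  [[-0.002, 0, -0.056], [0, 0, 0], 20],
  [[-0.002, 0, -0.056], [0, 0, 0], 10],
  [[-0.002, 0, -0.056], [0, 0, 0], 10],
  [[-0.002, 0, -0.056], [0, 0, 0], 10],
  [[-0.002, 0, -0.056], [0, 0, 0], 10],
], newtons=25)

```text
clock: 3.55
tcp_pos: [0.4418, -0.1848, 0.0427]
orientation: [-2.444, 1.973, -0.002]
contact_force: [0.5, -2.3, 1.6]
grip_width: 0.0185
```

>>> arm_command([
  [[0.002, 0.0004, 0.0081], [0, 0, 0], 10],
  [[0.005, 0.0011, 0.0159], [0, 0, 0], 10],
  [[0.0091, 0.0019, 0.0232], [0, 0, 0], 10],
  [[0.0141, 0.003, 0.0298], [0, 0, 0], 10],
  [[0.02, 0.0042, 0.0357], [0, 0, 0], 10],
  [[0.0266, 0.0057, 0.0406], [0, 0, 0], 10],
  [[0.0338, 0.0072, 0.0446], [0, 0, 0], 10],
  [[0.0416, 0.0088, 0.0475], [0, 0, 0], 10],
  [[0.0496, 0.0105, 0.0492], [0, 0, 0], 10],
  [[0.0578, 0.0123, 0.0498], [0, 0, 0], 10],
])

```text
clock: 4.55
tcp_pos: [0.4993, -0.1721, 0.0925]
orientation: [2.444, -1.973, -0.001]
contact_force: [-2.1, -3.4, -1.0]
grip_width: 0.0185
```

```bash
python3 - <<'E'
from h import *
st(); wshot("w3")
E
```

```text
t 4.55 tcp [ 0.4993 -0.1721  0.0925] xang -77.83 zax [-1.1e-03 -3.0e-04 -1.0e+00] F [-2.1 -3.4 -1. ] w 0.0185 q [ 0.41  0.46 -0.24  2.02  0.17  0.68 -1.3 ]
```

View pics/w3.png

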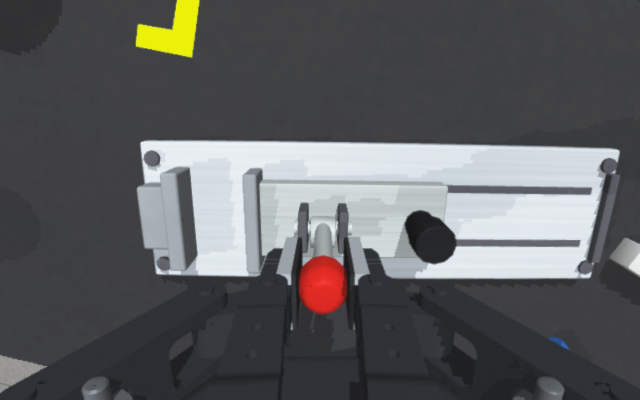

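The lever now stands upright, with the knob at (322,284). Next I'll let go, rise, turn 90° and go over the post.

>>> arm_command([
  [[0, 0, 0], [0, 0, 0], 45],
  [[0, 0, 0], [0, 0, 0], 45],
  [[0, 0, 0], [0, 0, 0], 45],
  [[0, 0, 0.03], [0, 0, 0], 45],
  [[0, 0, 0.07], [0, 0, 0.14], 45],
  [[0, 0, 0.08], [0, 0, 0.28], 45],
  [[0, -0.01, 0.08], [0, 0, 0.42], 45],
  [[0.005, -0.025, 0.08], [0, 0, 0.56], 50],
  [[0.01, -0.045, 0.08], [0, 0, 0.7], 60],
  [[0.0125, -0.06, 0.08], [0, 0, 0.84], 60],
])

```text
clock: 5.6
tcp_pos: [0.5121, -0.2329, 0.1724]
orientation: [-3.039, 0.796, -0.002]
contact_force: [0.5, -0.4, 0.3]
grip_width: 0.0515
```

>>> arm_command([
  [[0, 0, 0], [0, 0, 0.14], 60],
  [[0, 0, 0], [0, 0, 0.28], 60],
  [[0, 0, 0], [0, 0, 0.42], 60],
  [[0, 0, 0], [0, 0, 0.56], 60],
  [[0, 0, 0], [0, 0, 0.7], 60],
  [[0, 0, 0], [0, 0, 0.731], 60],
  [[0, 0, 0], [0, 0, 0.731], 60],
  [[0, 0, 0], [0, 0, 0.731], 60],
])

```text
clock: 6.4
tcp_pos: [0.5117, -0.232, 0.1721]
orientation: [-3.124, -0.33, -0.0]
contact_force: [-0.1, -0.4, -0.2]
grip_width: 0.0514
```

```bash
python3 - <<'E'
from h import *
st(); wshot("w4")
E
```

```text
t 6.4 tcp [ 0.5117 -0.232   0.1721] xang 12.05 zax [ 1.e-04  1.e-04 -1.e+00] F [-0.1 -0.4 -0.2] w 0.0514 q [ 0.77  0.44 -0.58  1.87  0.3   0.92  0.26]
```

View pics/w4.png

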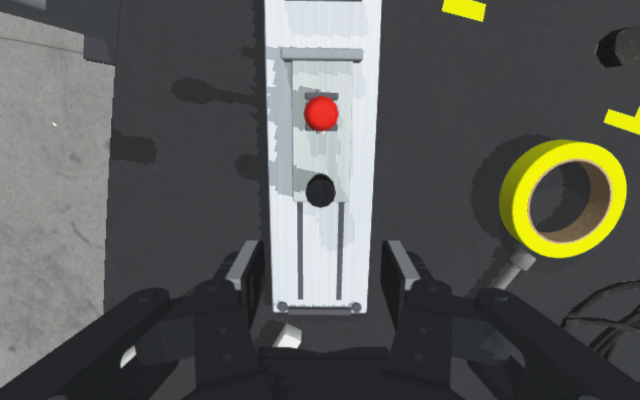

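The lever is upright (321,113) and the post (320,188) is centred between the jaws.

```bash
python3 - <<'E'
from h import *
m=load("w4");x=np.array([.208,-.978]);y=np.array([.978,.208]);s=np.array([.4906,-.1262])
for n,uv,z in(("post",(320,187),.058),("knob",(321,113),.1),("faceL",(283,50),.032),("faceR",(361,50),.032),("plateL",(274,313),.01),("plateR",(367,312),.01)):
    p=plane(m,uv,z)[:2];print(n,p.round(4),((p-s)@x).round(4),((p-s)@y).round(4))
E
```

```text
post [ 0.5099 -0.2232] 0.0989 -0.0013
knob [ 0.4999 -0.1718] 0.0465 -0.0004
faceL [ 0.464  -0.1356] 0.0036 -0.028
faceR [ 0.5189 -0.1238] 0.0036 0.0282
plateL [ 0.4946 -0.3646] 0.234 -0.0457
plateR [ 0.5813 -0.3451] 0.2329 0.0432
```

>>> arm_command([
  [[0, 0, -0.04], [0, 0, 0], 60],
  [[0, 0, -0.08], [0, 0, 0], 60],
  [[0, 0, -0.11], [0, 0, 0], 60],
  [[0, 0, -0.124], [0, 0, 0], 60],
  [[0, 0, -0.124], [0, 0, 0], 45],
  [[0, 0, -0.124], [0, 0, 0], 30],
  [[0, 0, -0.124], [0, 0, 0], 15],
  [[0, 0, -0.124], [0, 0, 0], 10],
  [[0, 0, -0.124], [0, 0, 0], 10],
  [[0, 0, -0.124], [0, 0, 0], 10],
], newtons=40)

```text
clock: 7.45
tcp_pos: [0.5103, -0.2326, 0.0493]
orientation: [3.123, 0.332, -0.004]
contact_force: [-5.6, -0.2, 1.2]
grip_width: 0.0208
```

>>> arm_command([
  [[0.001, -0.005, 0], [0, 0, 0], 10],
  [[0.0031, -0.0147, 0], [0, 0, 0], 10],
  [[0.0052, -0.0245, 0], [0, 0, 0], 10],
  [[0.0073, -0.0342, 0], [0, 0, 0], 10],
  [[0.0094, -0.044, 0], [0, 0, 0], 10],
  [[0.0114, -0.0538, 0], [0, 0, 0], 10],
  [[0.0135, -0.0636, 0], [0, 0, 0], 10],
  [[0.0152, -0.0714, 0], [0, 0, 0], 10],
  [[0.016, -0.0753, 0], [0, 0, 0], 10],
  [[0.016, -0.0753, 0], [0, 0, 0], 10],
])

```text
clock: 8.45
tcp_pos: [0.5257, -0.3089, 0.0493]
orientation: [3.123, 0.33, -0.005]
contact_force: [-6.6, -1.1, 2.2]
grip_width: 0.0207
```

>>> arm_command([
  [[0, 0, 0], [0, 0, 0], 50],
  [[0, 0, 0], [0, 0, 0], 60],
  [[0, 0, 0], [0, 0, 0], 60],
  [[0, 0, 0.04], [0, 0, 0], 70],
  [[0, 0, 0.08], [0, 0, 0], 100],
  [[0, 0, 0.13], [0, 0, 0], 100],
  [[0, 0.04, 0.17], [0, 0, 0], 100],
  [[0, 0.08, 0.19], [0, 0, 0], 100],
  [[0, 0.13, 0.2], [0, 0, 0], 100],
  [[0, 0.18, 0.2], [0, 0, 0], 100],
])

```text
clock: 9.45
tcp_pos: [0.529, -0.1275, 0.2509]
orientation: [3.122, 0.333, 0.008]
contact_force: [1.7, 0.2, 0.5]
grip_width: 0.0851
```

>>> arm_command([
  [[0, 0.05, 0], [0, 0, 0], 100],
  [[0, 0.1, 0], [0, 0, 0], 100],
  [[0, 0.15, 0], [0, 0, 0], 100],
  [[0, 0.2, 0], [0, 0, 0], 100],
  [[0, 0.25, 0], [0, 0, 0], 100],
  [[0, 0.3, 0], [0, 0, 0], 100],
  [[0, 0.35, 0], [0, 0, 0], 100],
  [[0, 0.4, 0], [0, 0, 0], 100],
  [[0, 0.42, 0], [0, 0, 0], 100],
  [[0, 0.42, 0], [0, 0, 0], 100],
])

```text
clock: 10.45
tcp_pos: [0.5261, 0.296, 0.2489]
orientation: [-3.119, -0.344, -0.001]
contact_force: [-0.3, -0.0, 0.5]
grip_width: 0.0854
```

```bash
cat >> h.py <<'E'
HUE={"blue":(108,128,.036),"orange":(6,16,.070),"green":(50,75,.086),"teal":(82,98,.036)}
def blob(f,col,roi=None):
    h=cv2.cvtColor(f,cv2.COLOR_BGR2HSV);a,b,_=HUE[col]
    k=((h[...,0]>=a)&(h[...,0]<=b)&(h[...,1]>110)&(h[...,2]>35)).astype(np.uint8)
    if roi: z=np.zeros_like(k);z[roi[1]:roi[3],roi[0]:roi[2]]=1;k*=z
    n,l,s,c=cv2.connectedComponentsWithStats(k);i=1+s[1:,4].argmax();return s[i],c[i]
E
python3 - <<'E'
from h import *
st(); m,f=wshot("w5"); t=r.grab_frame("top");cv2.imwrite("pics/t5.png",t)
f0=cv2.imread("pics/top0.png")
for c in("blue","orange","green"): print(c,blob(f0,c,(180,120,460,260)),blob(t,c,(180,120,460,260)))
a=cv2.resize(f,(480,300));b=cv2.resize(t[160:260,190:450],None,fx=3,fy=3,interpolation=cv2.INTER_CUBIC)
a=cv2.copyMakeBorder(a,0,0,0,300,cv2.BORDER_CONSTANT);cv2.imwrite("pics/c5.png",np.vstack([a,b]))
E
```

```text
t 10.45 tcp [0.5261 0.296  0.2489] xang 12.6 zax [ 3.0e-04  3.6e-03 -1.0e+00] F [-0.3 -0.   0.5] w 0.0854 q [-0.04  0.46 -0.77  1.69  0.35  1.12 -0.69]
blue (array([232, 185,  19,  20, 299], dtype=int32), array([241.07023411, 194.62207358])) (array([232, 185,  19,  20, 229], dtype=int32), array([240.74672489, 196.02620087]))Traceback (most recent call last):
  File "<stdin>", line 4, in <module>
  File "h.py", line 32, in blob
    n,l,s,c=cv2.connectedComponentsWithStats(k);i=1+s[1:,4].argmax();return s[i],c[i]
                                                    ~~~~~~~~~~~~~~^^
ValueError: attempt to get argmax of an empty sequence
```

View pics/w5.png

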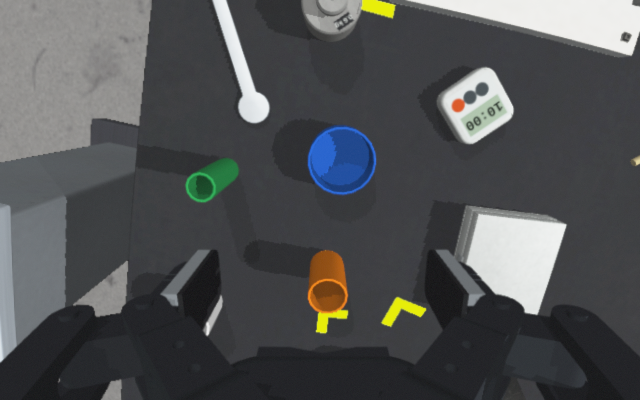

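```bash
python3 - <<'E'
from h import *
f=cv2.imread("pics/w5.png");m=load("w5")
h=cv2.cvtColor(f,cv2.COLOR_BGR2HSV)
k=((h[...,1]>120)&(h[...,2]>25)).astype(np.uint8)
n,l,s,c=cv2.connectedComponentsWithStats(k)
for i in range(1,n):
    if s[i,4]>150: print(s[i],c[i].round(1),np.median(h[l==i],axis=0))
E
```

```text
[361   0  35  19 434] [378.4   7.5] [ 31. 244. 238.]
[ 307  125   69   70 3810] [341.1 159.7] [109. 199. 158.]
[ 185  158   54   44 1474] [211.1 179.5] [ 70. 173. 119.]
[ 307  250   41   84 2479] [327.2 287.8] [ 14. 216. 146.]
[381 297  45  30 569] [401.3 310.2] [ 31. 244. 237.]
```

Wrist view: blue rim centre (342,160), green rim (202,186), orange rim (327,296). The teal look-alike is out of frame.

```bash
python3 - <<'E'
from h import *
m=load("w5");T=r.camera_model("top")
ft=lambda u,v:((u+.5)/3-.5+190,(v+.5)/3-.5+170)
for n,uv,z,a in(("blue",(341.5,160),.036,(155,69)),("green",(202,186),.086,(152,154)),("orange",(327,296),.07,(254,67))):
    print(n,plane(m,uv,z).round(4),tri([(m,uv),(T,ft(*a))])[0].round(4))
# diameter check for blue
print(np.linalg.norm(plane(m,(307,160),.036)-plane(m,(376,160),.036)))
E
```

```text
blue [0.5436 0.3137 0.036 ] [0.5445 0.3132 0.0355]
green [0.4271 0.2727 0.086 ] [0.4251 0.273  0.0832]
orange [0.5581 0.1833 0.07  ] [0.5597 0.1837 0.0721]
0.06814719019284893
```

>>> arm_command([
  [[0.01, 0.01, -0.05], [0, 0, -0.01], 100],
  [[0.018, 0.0175, -0.1], [0, 0, -0.01], 100],
  [[0.018, 0.0175, -0.15], [0, 0, -0.01], 100],
  [[0.018, 0.0175, -0.18], [0, 0, -0.01], 100],
  [[0.018, 0.0175, -0.205], [0, 0, -0.01], 100],
  [[0.018, 0.0175, -0.22], [0, 0, -0.01], 100],
  [[0.018, 0.0175, -0.227], [0, 0, -0.01], 100],
  [[0.018, 0.0175, -0.227], [0, 0, -0.01], 100],
])

```text
clock: 11.35
tcp_pos: [0.5461, 0.3075, 0.0211]
orientation: [3.125, 0.316, 0.0]
contact_force: [-0.3, -0.0, 1.1]
grip_width: 0.0854
```

>>> arm_command([
  [[0, 0, 0], [0, 0, 0], 85],
  [[0, 0, 0], [0, 0, 0], 75],
  [[0, 0, 0], [0, 0, 0], 70],
  [[0, 0, 0], [0, 0, 0], 70],
  [[0, 0, 0], [0, 0, 0], 70],
  [[0, 0, 0], [0, 0, 0], 70],
], newtons=30)

```text
clock: 11.95
tcp_pos: [0.5466, 0.3088, 0.023]
orientation: [-3.125, -0.318, -0.004]
contact_force: [-1.9, -1.6, 6.6]
grip_width: 0.0668
```

>>> arm_command([
  [[0, 0, 0.01], [0, 0, 0], 70],
  [[0, 0, 0.03], [0, 0, 0], 70],
  [[0, 0, 0.06], [0, 0, 0], 70],
  [[0, 0, 0.1], [0, 0, 0], 70],
  [[0, 0, 0.14], [0, 0, 0], 70],
  [[0, 0, 0.16], [0, 0, 0], 70],
  [[0, 0, 0.16], [0, 0, 0], 70],
])

```text
clock: 12.65
tcp_pos: [0.5473, 0.3099, 0.1859]
orientation: [-3.122, -0.318, -0.011]
contact_force: [-0.4, -0.2, -0.9]
grip_width: 0.0668
```

```bash
python3 - <<'E'
from h import *
st(); wshot("w6")
E
```

```text
t 12.65 tcp [0.5473 0.3099 0.1859] xang 11.63 zax [ 0.0066  0.0038 -1.    ] F [-0.4 -0.2 -0.9] w 0.0668 q [-0.09  0.56 -0.73  1.7   0.43  1.04 -0.76]
```

View pics/w6.png

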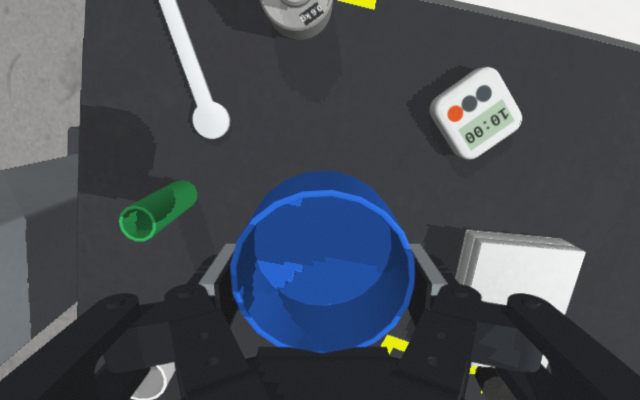

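```bash
python3 - <<'E'
from h import *
m=load("w6");p=plane(m,(322.5,271),.199);print(p.round(4), (p-r.get_obs()["tcp_pos"]).round(4), "diam",np.linalg.norm(plane(m,(231,271),.199)-plane(m,(414,271),.199)))
E
```

```text
[0.5472 0.3185 0.199 ] [0.0008 0.0096 0.0157] diam 0.06577511843216553
```

The cup is held. Its centre is about 8 mm to +y of the TCP. I'll carry it over the bay.

>>> arm_command([
  [[-0.006, -0.05, 0], [0, 0, 0], 70],
  [[-0.012, -0.1, 0], [0, 0, 0], 70],
  [[-0.018, -0.15, 0], [0, 0, 0], 70],
  [[-0.024, -0.2, 0], [0, 0, 0], 70],
  [[-0.03, -0.25, 0], [0, 0, 0], 70],
  [[-0.036, -0.3, 0], [0, 0, 0], 70],
  [[-0.042, -0.35, 0], [0, 0, 0], 70],
  [[-0.048, -0.4, 0], [0, 0, 0], 70],
  [[-0.052, -0.43, 0], [0, 0, 0], 70],
  [[-0.055, -0.45, 0], [0, 0, 0], 70],
])

```text
clock: 13.7
tcp_pos: [0.4887, -0.1455, 0.1796]
orientation: [3.126, 0.311, -0.005]
contact_force: [0.1, 1.0, -1.1]
grip_width: 0.0669
```

>>> arm_command([
  [[0, -0.006, 0], [0, 0, 0.005], 70],
  [[0, -0.006, 0], [0, 0, 0.005], 70],
  [[0, -0.006, 0], [0, 0, 0.005], 70],
  [[0, -0.006, 0], [0, 0, 0.005], 70],
])

```text
clock: 14.1
tcp_pos: [0.491, -0.1458, 0.181]
orientation: [-3.123, -0.331, -0.0]
contact_force: [0.8, 0.4, -0.7]
grip_width: 0.0664
```

```bash
python3 - <<'E'
from h import *
st(); m,f=wshot("w7"); print(r.get_obs()["qvel"].round(3))
h=cv2.cvtColor(f,cv2.COLOR_BGR2HSV);k=((h[...,0]>100)&(h[...,0]<125)&(h[...,1]>130)).astype(np.uint8)
n,l,s,c=cv2.connectedComponentsWithStats(k);i=1+s[1:,4].argmax();print(s[i])
E
```

```text
t 14.1 tcp [ 0.491  -0.1458  0.181 ] xang 12.08 zax [-0.e+00  8.e-04 -1.e+00] F [ 0.8  0.4 -0.7] w 0.0664 q [ 0.74  0.37 -0.7   1.97  0.3   0.9   0.1 ]
[ 0.003 -0.001  0.005 -0.003  0.001  0.002  0.003]
[  229   171   187   183 26149]
```

View pics/w7.png

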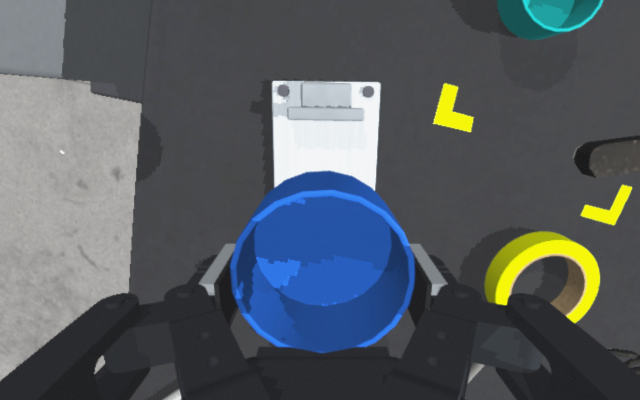

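The wrist view shows the stop's upper face edge at rows 107–120, columns 288–364. The cup is held above the bay.

```bash
python3 - <<'E'
from h import *
m=load("w7");x=np.array([.208,-.978]);y=np.array([.978,.208]);s=np.array([.4906,-.1262])
f=lambda p:np.round([(p[:2]-s)@x,(p[:2]-s)@y],4)
for uv in((288,108),(364,108),(288,120),(364,120)): print(uv,f(plane(m,uv,.032)))
for uv in((273,81),(380,82)): print("corner",f(plane(m,uv,.01)))
print("cup",f(plane(m,(322.5,271),.194)),"tcp",f(r.get_obs()["tcp_pos"]))
E
```

```text
(288, 108) [-0.0441 -0.0285]
(364, 108) [-0.0442  0.0302]
(288, 120) [-0.035  -0.0287]
(364, 120) [-0.0351  0.0304]
corner [-0.0655 -0.0425]
corner [-0.0649  0.0453]
cup [ 0.0109 -0.002 ] tcp [ 0.0195 -0.0038]
```

>>> arm_command([
  [[0.003, 0.0006, -0.04], [0, 0, 0], 70],
  [[0.003, 0.0006, -0.08], [0, 0, 0], 70],
  [[0.003, 0.0006, -0.11], [0, 0, 0], 70],
  [[0.003, 0.0006, -0.13], [0, 0, 0], 70],
  [[0.003, 0.0006, -0.138], [0, 0, 0], 70],
  [[0.003, 0.0006, -0.143], [0, 0, 0], 70],
  [[0.003, 0.0006, -0.146], [0, 0, 0], 70],
  [[0.003, 0.0006, -0.146], [0, 0, 0], 70],
  [[0.003, 0.0006, -0.146], [0, 0, 0], 70],
])

```text
clock: 15.05
tcp_pos: [0.4943, -0.1473, 0.0359]
orientation: [3.124, 0.326, 0.002]
contact_force: [-0.5, 0.3, -0.3]
grip_width: 0.0666
```

>>> arm_command([
  [[0, 0, -0.0015], [0, 0, 0], 70],
  [[0, 0, -0.003], [0, 0, 0], 70],
  [[0, 0, -0.003], [0, 0, 0], 76],
  [[0, 0, -0.002], [0, 0, 0], 85],
  [[0, 0, -0.001], [0, 0, 0], 95],
  [[0, 0, 0], [0, 0, 0], 100],
  [[0, 0, 0], [0, 0, 0], 100],
  [[0, 0, 0.02], [0, 0, 0], 100],
  [[0, 0, 0.05], [0, 0, 0], 100],
  [[0, 0, 0.09], [0, 0, 0], 100],
])

```text
clock: 16.05
tcp_pos: [0.4924, -0.1468, 0.1248]
orientation: [-3.123, -0.326, 0.005]
contact_force: [1.5, -1.1, 0.1]
grip_width: 0.0854
```

>>> arm_command([
  [[0, 0.02, 0.04], [0, 0, 0], 100],
  [[-0.01, 0.05, 0.08], [0, 0, 0], 100],
  [[-0.03, 0.1, 0.12], [0, 0, 0], 100],
  [[-0.045, 0.15, 0.125], [0, 0, 0], 100],
  [[-0.054, 0.19, 0.125], [0, 0, 0], 100],
  [[-0.054, 0.207, 0.125], [0, 0, 0], 100],
  [[-0.054, 0.207, 0.125], [0, 0, 0], 100],
  [[-0.054, 0.207, 0.125], [0, 0, 0], 100],
  [[-0.054, 0.207, 0.125], [0, 0, 0], 100],
])

```text
clock: 16.95
tcp_pos: [0.4398, 0.0586, 0.2498]
orientation: [3.125, 0.323, -0.001]
contact_force: [-0.2, -0.5, -0.0]
grip_width: 0.0853
```

```bash
python3 - <<'E'
from h import *
st(); m,f=wshot("w8"); t=r.grab_frame("top");cv2.imwrite("pics/t8.png",t);s=r.grab_frame("scene");cv2.imwrite("pics/s8.png",s)
a=cv2.resize(f,(480,300));b=cv2.resize(t[160:255,190:450],None,fx=3,fy=3,interpolation=cv2.INTER_CUBIC)
s=cv2.resize(s[180:295,215:335],None,fx=2.6,fy=2.6,interpolation=cv2.INTER_CUBIC)
a=np.hstack([a,cv2.copyMakeBorder(s[:300,:300],0,300-min(300,s.shape[0]),0,0,cv2.BORDER_CONSTANT)]);cv2.imwrite("pics/c8.png",np.vstack([a,b]));print(a.shape,b.shape)
E
```

```text
t 16.95 tcp [0.4398 0.0586 0.2498] xang 11.82 zax [-7.e-04 -3.e-04 -1.e+00] F [-0.2 -0.5 -0. ] w 0.0853 q [ 0.53  0.18 -0.88  2.03  0.16  1.   -0.22]
(300, 780, 3) (285, 780, 3)
```

View pics/c8.png

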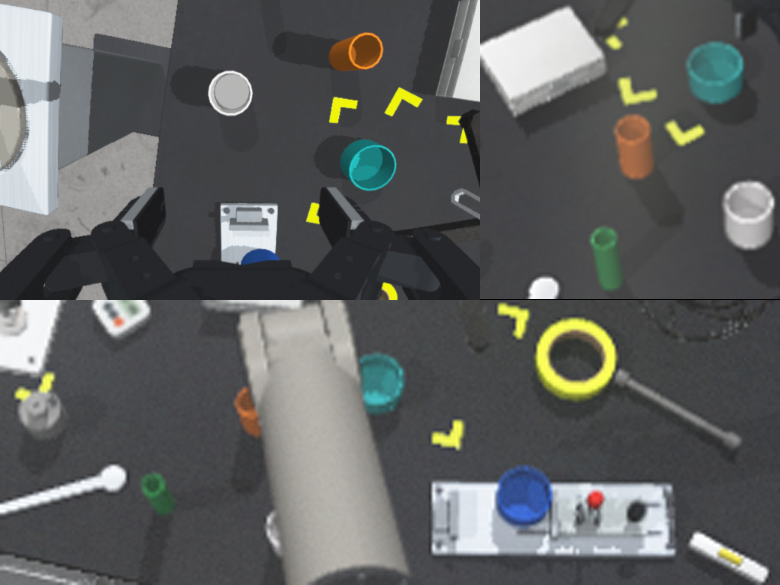

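White rim in the wrist view is at about (307,124) and orange at (488,67). In the top view the blue cup stands on the plate, but it looks farther along and to +y than where I put it. I'll compute its position.

```bash
python3 - <<'E'
from h import *
m=load("w8");T=r.camera_model("top");x=np.array([.208,-.978]);y=np.array([.978,.208]);s=np.array([.4906,-.1262])
f=lambda p:np.round([(p[:2]-s)@x,(p[:2]-s)@y],4)
g=cv2.imread("pics/t8.png");h=cv2.cvtColor(g,cv2.COLOR_BGR2HSV)
k=((h[...,0]>100)&(h[...,0]<128)&(h[...,1]>130)&(h[...,2]>35));k[:,:330]=0;k[:,420:]=0
yy,xx=np.where(k);print("blue bbox top",xx.min(),xx.max(),yy.min(),yy.max())
uv=((xx.min()+xx.max())/2,yy.min()+ (xx.max()-xx.min())/2*.97)
p=plane(T,uv,.046);print(uv,p.round(4),f(p))
for q in((0.5,0.0),(.011,0)): 
  w=np.r_[s+q[0]*x+q[1]*y,.046];print(q,pr(T,w))
for n,uv,z in(("white",(307,124),.054),("orange",(488,67),.07)): print(n,plane(m,uv,z).round(4))
E
```

```text
blue bbox top 330 419 54 268
(np.float64(374.5), np.float64(97.16499999999999)) [ 1.0584 -0.1096  0.046 ] [0.1018 0.5588]
(0.5, 0.0) [[487.22576463 228.77399187]]
(0.011, 0) [[355.54516202 229.05538043]]
white [0.4177 0.1036 0.054 ]
orange [0.5585 0.1834 0.07  ]
```

```bash
python3 - <<'E'
from h import *
T=r.camera_model("top");x=np.array([.208,-.978]);y=np.array([.978,.208]);s=np.array([.4906,-.1262])
g=cv2.imread("pics/t8.png");h=cv2.cvtColor(g,cv2.COLOR_BGR2HSV)
k=((h[...,0]>105)&(h[...,0]<128)&(h[...,1]>130)&(h[...,2]>35));k[:210]=0;k[250:]=0;k[:,:340]=0;k[:,395:]=0
yy,xx=np.where(k);print("blue bbox top",xx.min(),xx.max(),yy.min(),yy.max(),xx.mean(),yy.mean())
c=((xx.min()+xx.max())/2,yy.min()+9);p=plane(T,c,.046);print(c,p.round(4),((p[:2]-s)@x).round(4),((p[:2]-s)@y).round(4))
E
```

```text
blue bbox top 356 373 215 234 364.220640569395 224.95373665480426
(np.float64(364.5), np.int64(224)) [ 0.5186 -0.1654  0.046 ] 0.0442 0.0192
```

>>> arm_command([
  [[0.01, -0.04, 0], [0, 0, 0], 100],
  [[0.03, -0.09, 0], [0, 0, 0], 100],
  [[0.05, -0.13, 0], [0, 0, 0], 100],
  [[0.07, -0.18, 0], [0, 0, 0], 100],
  [[0.075, -0.21, 0], [0, 0, 0], 100],
  [[0.075, -0.22, 0], [0, 0, 0], 100],
  [[0.075, -0.22, 0], [0, 0, 0], 100],
  [[0.075, -0.22, 0], [0, 0, 0], 100],
])

```text
clock: 17.9
tcp_pos: [0.5144, -0.159, 0.2499]
orientation: [-3.124, -0.327, 0.0]
contact_force: [-0.5, 0.4, -0.0]
grip_width: 0.0852
```

```bash
python3 - <<'E'
from h import *
st(); m,f=wshot("w9")
h=cv2.cvtColor(f,cv2.COLOR_BGR2HSV);k=((h[...,0]>100)&(h[...,0]<125)&(h[...,1]>130)).astype(np.uint8)
n,l,s_,c=cv2.connectedComponentsWithStats(k);i=1+s_[1:,4].argmax();print(s_[i],c[i])
E
```

```text
t 17.9 tcp [ 0.5144 -0.159   0.2499] xang 11.96 zax [-4.e-04  8.e-04 -1.e+00] F [-0.5  0.4 -0. ] w 0.0852 q [ 0.77  0.33 -0.72  1.84  0.25  1.06  0.17]
[ 291  147   69   70 3771] [324.99946964 181.56961018]
```

View pics/w9.png

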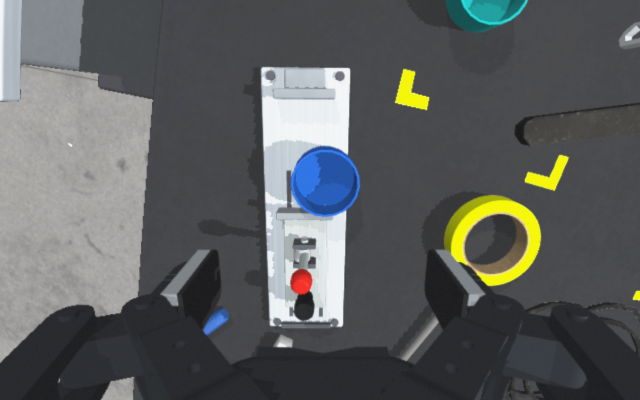

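The blue cup's rim is at (325,182). It has been knocked towards the fence and +y but still stands on the plate. I'll regrasp it and put it back.

```bash
python3 - <<'E'
from h import *
m=load("w9");x=np.array([.208,-.978]);y=np.array([.978,.208]);s=np.array([.4906,-.1262])
f=lambda p:np.round([(p[:2]-s)@x,(p[:2]-s)@y],4)
p=plane(m,(325.2,181.8),.046);print(p.round(4),f(p),(p-r.get_obs()["tcp_pos"]).round(4))
for uv in((277,212),(332,212)):print("face",f(plane(m,uv,.032)))
print("stop",f(plane(m,(275,98),.032)),f(plane(m,(336,98),.032)), "knob",f(plane(m,(302,281),.1)))
E
```

```text
[ 0.5203 -0.165   0.046 ] [0.0441 0.021 ] [ 0.0058 -0.0066 -0.2041]
face [ 0.0794 -0.0291]
face [0.0794 0.0282]
stop [-0.0352 -0.0272] [-0.0351  0.0314] knob [1.221e-01 1.000e-04]
```

>>> arm_command([
  [[0.006, -0.0065, -0.05], [0, 0, 0], 100],
  [[0.006, -0.0065, -0.1], [0, 0, 0], 100],
  [[0.006, -0.0065, -0.145], [0, 0, 0], 100],
  [[0.006, -0.0065, -0.18], [0, 0, 0], 100],
  [[0.006, -0.0065, -0.2], [0, 0, 0], 100],
  [[0.006, -0.0065, -0.21], [0, 0, 0], 100],
  [[0.006, -0.0065, -0.213], [0, 0, 0], 100],
  [[0.006, -0.0065, -0.213], [0, 0, 0], 100],
  [[0.006, -0.0065, -0.213], [0, 0, 0], 100],
  [[0.006, -0.0065, -0.213], [0, 0, 0], 90],
])

```text
clock: 18.95
tcp_pos: [0.5215, -0.1668, 0.0383]
orientation: [3.124, 0.326, 0.003]
contact_force: [-0.8, -0.0, 0.3]
grip_width: 0.0769
```

>>> arm_command([
  [[0, 0, 0], [0, 0, 0], 80],
  [[0, 0, 0], [0, 0, 0], 72],
  [[0, 0, 0], [0, 0, 0], 70],
  [[0, 0, 0], [0, 0, 0], 70],
  [[0, 0, 0], [0, 0, 0], 70],
  [[0, 0, 0], [0, 0, 0], 70],
  [[0, 0, 0.005], [0, 0, 0], 70],
  [[0, 0, 0.01], [0, 0, 0], 70],
])

```text
clock: 19.75
tcp_pos: [0.5207, -0.1667, 0.0475]
orientation: [-3.125, -0.326, -0.0]
contact_force: [-0.9, -0.1, -1.3]
grip_width: 0.0661
```

>>> arm_command([
  [[-0.005, 0.006, 0], [0, 0, 0], 70],
  [[-0.012, 0.014, 0], [0, 0, 0], 70],
  [[-0.02, 0.022, 0], [0, 0, 0], 70],
  [[-0.027, 0.029, 0], [0, 0, 0], 70],
  [[-0.027, 0.029, 0], [0, 0, 0], 70],
  [[-0.027, 0.029, 0], [0, 0, 0], 70],
  [[-0.027, 0.029, -0.005], [0, 0, 0], 70],
  [[-0.027, 0.029, -0.009], [0, 0, 0], 70],
  [[-0.027, 0.029, -0.009], [0, 0, 0], 70],
])

```text
clock: 20.65
tcp_pos: [0.4941, -0.1381, 0.0382]
orientation: [3.124, 0.325, -0.0]
contact_force: [-2.1, -0.4, 6.0]
grip_width: 0.0665
```

>>> arm_command([
  [[0, 0, 0], [0, 0, 0], 76],
  [[0, 0, 0.001], [0, 0, 0], 85],
  [[0, 0, 0.002], [0, 0, 0], 95],
  [[0, 0, 0.003], [0, 0, 0], 100],
  [[0, 0, 0.003], [0, 0, 0], 100],
  [[0, 0, 0.02], [0, 0, 0], 100],
  [[0, 0, 0.05], [0, 0, 0], 100],
  [[0, 0, 0.1], [0, 0, 0], 100],
  [[0, 0, 0.15], [0, 0, 0], 100],
  [[0, 0, 0.2], [0, 0, 0], 100],
])

```text
clock: 21.65
tcp_pos: [0.4932, -0.1374, 0.2398]
orientation: [-3.124, -0.327, 0.001]
contact_force: [1.5, -0.6, 0.0]
grip_width: 0.0855
```

```bash
cat >> h.py <<'E'
x_=np.array([.208,-.978]);y_=np.array([.978,.208]);s_=np.array([.4906,-.1262])
fs_=lambda p:np.round([(p[:2]-s_)@x_,(p[:2]-s_)@y_],4)
def big(f,a,b,smin=130):
    h=cv2.cvtColor(f,cv2.COLOR_BGR2HSV);k=((h[...,0]>=a)&(h[...,0]<=b)&(h[...,1]>smin)).astype(np.uint8)
    n,l,s,c=cv2.connectedComponentsWithStats(k);i=1+s[1:,4].argmax();return s[i],c[i]
E
python3 - <<'E'
from h import *
st(); m,f=wshot("w10");s,c=big(f,100,125);print(s,c)
p=plane(m,(s[0]+s[2]/2-.5,s[1]+s[3]/2-.5),.046);print(p.round(4),fs_(p))
E
```

```text
t 21.65 tcp [ 0.4932 -0.1374  0.2398] xang 11.94 zax [-5.e-04  4.e-04 -1.e+00] F [ 1.5 -0.6  0. ] w 0.0855 q [ 0.78  0.3  -0.74  1.91  0.24  1.02  0.14]
[ 288  139   71   73 3963] [323.00378501 175.36235175]
[ 0.4952 -0.1353  0.046 ] [0.0099 0.0026]
```

The blue cup is back at (x 0.010, y 0.003) on the plate. The white cup is next.

>>> arm_command([
  [[-0.012, 0.04, 0], [0, 0, 0], 100],
  [[-0.027, 0.085, 0], [0, 0, 0], 100],
  [[-0.042, 0.13, 0], [0, 0, 0], 100],
  [[-0.055, 0.175, 0], [0, 0, 0], 100],
  [[-0.068, 0.22, 0], [0, 0, 0], 100],
  [[-0.0755, 0.241, -0.02], [0, 0, 0], 100],
  [[-0.0755, 0.241, -0.06], [0, 0, 0], 100],
  [[-0.0755, 0.241, -0.1], [0, 0, 0], 100],
  [[-0.0755, 0.241, -0.12], [0, 0, 0], 100],
  [[-0.0755, 0.241, -0.12], [0, 0, 0], 100],
])

```text
clock: 22.7
tcp_pos: [0.416, 0.1029, 0.1157]
orientation: [3.124, 0.328, -0.009]
contact_force: [0.0, -0.0, 1.2]
grip_width: 0.0853
```

```bash
python3 - <<'E'
from h import *
st(); m,f=wshot("w11");t=r.grab_frame("top");cv2.imwrite("pics/t11.png",t)
p=pr(m,[[.4177,.1036,.054]])[0];print(p)
g=cv2.cvtColor(f,cv2.COLOR_BGR2GRAY)
x,y=p.astype(int);k=(cv2.threshold(g,110,255,cv2.THRESH_BINARY)[1]);n,l,s,c=cv2.connectedComponentsWithStats(k)
for i in range(1,n):
    if s[i,4]>1500: print(s[i],c[i].round(1))
E
```

```text
t 22.7 tcp [0.416  0.1029 0.1157] xang 11.98 zax [-5.6e-03 -6.0e-04 -1.0e+00] F [ 0.  -0.   1.2] w 0.0853 q [ 0.31  0.39 -0.81  2.19  0.42  0.73 -0.58]
[323.03344146 223.02488064]
[    0     0   218   363 44689] [ 86.3 147.7]
[ 517  102  123   81 4892] [584.2 134. ]
[ 275  161   96  106 7745] [322.5 215.5]
[ 531  283  107   67 1852] [580.1 303. ]
```

>>> arm_command([
  [[0.001, 0.0007, -0.03], [0, 0, 0], 100],
  [[0.001, 0.0007, -0.05], [0, 0, 0], 100],
  [[0.001, 0.0007, -0.06], [0, 0, 0], 100],
  [[0.001, 0.0007, -0.063], [0, 0, 0], 90],
  [[0.001, 0.0007, -0.063], [0, 0, 0], 75],
  [[0.001, 0.0007, -0.063], [0, 0, 0], 62],
  [[0.001, 0.0007, -0.063], [0, 0, 0], 55],
  [[0.001, 0.0007, -0.063], [0, 0, 0], 55],
  [[0.001, 0.0007, -0.063], [0, 0, 0], 55],
  [[0.001, 0.0007, -0.063], [0, 0, 0], 55],
], newtons=30)

```text
clock: 23.8
tcp_pos: [0.4199, 0.1043, 0.0564]
orientation: [3.124, 0.326, 0.003]
contact_force: [-2.7, -0.7, 8.8]
grip_width: 0.052
```

>>> arm_command([
  [[0, 0, 0], [0, 0, 0], 55],
  [[0, 0, 0.01], [0, 0, 0], 55],
  [[0, 0, 0.03], [0, 0, 0], 55],
  [[0, 0, 0.06], [0, 0, 0], 55],
  [[0, 0, 0.09], [0, 0, 0], 55],
  [[0, 0, 0.11], [0, 0, 0], 55],
  [[0, 0, 0.11], [0, 0, 0], 55],
])

```text
clock: 24.5
tcp_pos: [0.4211, 0.1048, 0.1683]
orientation: [3.125, 0.325, 0.01]
contact_force: [0.8, -0.2, -1.9]
grip_width: 0.0518
```

```bash
python3 - <<'E'
from h import *
st(); m,f=wshot("w12")
E
```

```text
t 24.5 tcp [0.4211 0.1048 0.1683] xang 11.89 zax [ 6.1e-03  6.0e-04 -1.0e+00] F [ 0.8 -0.2 -1.9] w 0.0518 q [ 0.39  0.3  -0.88  2.15  0.32  0.82 -0.48]
```

View pics/w12.png

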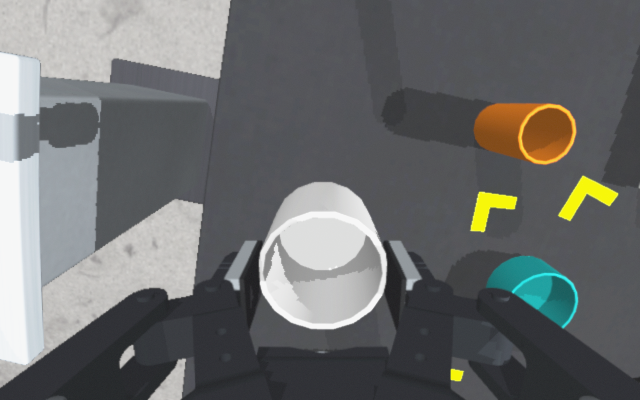

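Wrist view: the white cup is held, with rim centre (323,270), columns 260–386.

```bash
python3 - <<'E'
from h import *
m=load("w12");o=r.get_obs()["tcp_pos"]
for z in(.155,.16,.165,.17,.175):
    p=plane(m,(323,270),z);print(z,np.linalg.norm(plane(m,(259.5,270),z)-plane(m,(386.5,270),z)).round(4),(p-o).round(4))
E
```

```text
0.155 0.0563 [ 0.0038 -0.0036 -0.0118]
0.16 0.0542 [ 0.0032 -0.0011 -0.0068]
0.165 0.0522 [ 0.0027  0.0014 -0.0018]
0.17 0.0502 [0.0021 0.0039 0.0032]
0.175 0.0481 [0.0015 0.0064 0.0082]
```

>>> arm_command([
  [[0.01, -0.035, 0.005], [0, 0, 0], 55],
  [[0.023, -0.075, 0.01], [0, 0, 0], 55],
  [[0.035, -0.115, 0.01], [0, 0, 0], 55],
  [[0.047, -0.155, 0.01], [0, 0, 0], 55],
  [[0.059, -0.195, 0.01], [0, 0, 0], 55],
  [[0.068, -0.225, 0], [0, 0, 0], 55],
  [[0.0726, -0.241, -0.01], [0, 0, 0], 55],
  [[0.0726, -0.241, -0.02], [0, 0, 0], 55],
  [[0.0726, -0.241, -0.03], [0, 0, 0], 55],
  [[0.0726, -0.241, -0.03], [0, 0, 0], 55],
])

```text
clock: 25.55
tcp_pos: [0.4903, -0.1345, 0.1334]
orientation: [-3.122, -0.331, 0.005]
contact_force: [-0.2, 0.6, -1.0]
grip_width: 0.0522
```

>>> arm_command([
  [[0, 0, 0], [0, 0, 0], 55],
  [[0, 0, 0], [0, 0, 0], 55],
  [[0, 0, 0], [0, 0, 0], 55],
])

```text
clock: 25.85
tcp_pos: [0.4921, -0.1364, 0.1356]
orientation: [3.124, 0.328, 0.001]
contact_force: [-0.3, -0.0, -1.1]
grip_width: 0.0521
```

```bash
python3 - <<'E'
from h import *
st(); m,f=wshot("w13"); print(fs_(r.get_obs()["tcp_pos"]))
s,c=big(f,100,125);print(s)
for z in(.046,):
  for dy in(0,):
    # fit blue rim outline: project ring for candidate centres and score edges
    e=cv2.Canny(f,60,150);d=cv2.distanceTransform(255-e,cv2.DIST_L2,3)
    h=cv2.cvtColor(f,cv2.COLOR_BGR2HSV);k=((h[...,0]>100)&(h[...,0]<125)&(h[...,1]>130)).astype(np.uint8)
    yy,xx=np.where(k);print(xx.min(),xx.max(),yy.min(),yy.max())
    for xc in np.arange(.002,.02,.002):
        c0=s_+xc*x_+.0026*y_;R=pr(m,np.r_[c0,z])[0];top=pr(m,np.r_[c0-.034*x_,z])[0];l=pr(m,np.r_[c0-.034*y_,z])[0];rr=pr(m,np.r_[c0+.034*y_,z])[0]
        print(round(xc,3),"top",top.round(1),"L",l.round(1),"R",rr.round(1))
E
```

```text
t 25.85 tcp [ 0.4921 -0.1364  0.1356] xang 11.97 zax [ 9.e-04 -3.e-04 -1.e+00] F [-0.3 -0.  -1.1] w 0.0521 q [ 0.74  0.45 -0.73  2.01  0.4   0.83 -0.01]
[ 0.0105 -0.0007]
[ 274  154  102   68 2560]
274 375 154 221
0.002 top [324.6 143.7] L [271.8 196.8] R [377.2 196.7]
0.004 top [324.6 147. ] L [271.9 199.8] R [377.1 199.7]
0.006 top [324.6 150.2] L [272.1 202.8] R [376.9 202.6]
0.008 top [324.6 153.4] L [272.2 205.7] R [376.8 205.6]
0.01 top [324.6 156.6] L [272.3 208.7] R [376.7 208.5]
0.012 top [324.6 159.8] L [272.4 211.6] R [376.6 211.5]
0.014 top [324.6 162.9] L [272.5 214.5] R [376.4 214.4]
0.016 top [324.6 166.1] L [272.7 217.4] R [376.3 217.3]
0.018 top [324.6 169.2] L [272.8 220.3] R [376.2 220.2]
```

>>> arm_command([
  [[0.0013, 0.0013, -0.01], [0, 0, 0], 55],
  [[0.0013, 0.0013, -0.02], [0, 0, 0], 55],
  [[0.0013, 0.0013, -0.026], [0, 0, 0], 55],
  [[0.0013, 0.0013, -0.031], [0, 0, 0], 55],
  [[0.0013, 0.0013, -0.036], [0, 0, 0], 55],
  [[0.0013, 0.0013, -0.041], [0, 0, 0], 55],
  [[0.0013, 0.0013, -0.046], [0, 0, 0], 55],
  [[0.0013, 0.0013, -0.051], [0, 0, 0], 55],
  [[0.0013, 0.0013, -0.055], [0, 0, 0], 55],
  [[0.0013, 0.0013, -0.058], [0, 0, 0], 55],
])

```text
clock: 26.9
tcp_pos: [0.493, -0.1356, 0.0767]
orientation: [-3.125, -0.326, 0.0]
contact_force: [-0.3, -1.5, 0.1]
grip_width: 0.0521
```

>>> arm_command([
  [[0, 0, -0.001], [0, 0, 0], 55],
  [[0, 0, -0.0025], [0, 0, 0], 55],
  [[0, 0, -0.004], [0, 0, 0], 55],
  [[0, 0, -0.005], [0, 0, 0], 55],
])

```text
clock: 27.3
tcp_pos: [0.4932, -0.1356, 0.0721]
orientation: [3.125, 0.326, 0.0]
contact_force: [0.4, -0.3, -1.2]
grip_width: 0.0518
```

>>> arm_command([
  [[0, 0, -0.0015], [0, 0, 0], 55],
  [[0, 0, -0.0015], [0, 0, 0], 60],
  [[0, 0, -0.001], [0, 0, 0], 68],
  [[0, 0, 0], [0, 0, 0], 75],
  [[0, 0, 0], [0, 0, 0], 78],
  [[0, 0, 0.01], [0, 0, 0], 78],
  [[0, 0, 0.04], [0, 0, 0], 78],
  [[0, 0, 0.08], [0, 0, 0], 78],
  [[0, 0, 0.13], [0, 0, 0], 78],
  [[0, 0, 0.17], [0, 0, 0], 78],
])

```text
clock: 28.3
tcp_pos: [0.4934, -0.1351, 0.2453]
orientation: [3.124, 0.327, 0.003]
contact_force: [1.4, -0.3, -0.1]
grip_width: 0.0665
```

```bash
python3 - <<'E'
from h import *
st(); m,f=wshot("w14"); 
e=cv2.cvtColor(f,cv2.COLOR_BGR2GRAY);s,c=big(f,100,125);print(s)
h=cv2.cvtColor(f,cv2.COLOR_BGR2HSV)
x0,y0,w,hh=s[:4];crop=cv2.resize(f[max(0,y0-70):y0+hh+120,x0-90:x0+w+90],None,fx=2,fy=2,interpolation=cv2.INTER_CUBIC);cv2.imwrite("pics/c14.png",crop);print(crop.shape,x0-90,max(0,y0-70))
b=plane(m,(x0+w/2-.5,y0+w/2-.5),.046);print("blue",fs_(b))
k=((h[...,1]<60)&(h[...,2]>140)).astype(np.uint8);n,l,ss,c=cv2.connectedComponentsWithStats(k)
for i in range(1,n):
    if ss[i,4]>400: print(ss[i],fs_(plane(m,(ss[i,0]+ss[i,2]/2-.5,ss[i,1]+ss[i,3]-ss[i,2]/2),.067)))
E
```

```text
t 28.3 tcp [ 0.4934 -0.1351  0.2453] xang 11.96 zax [ 1.7e-03 -2.0e-04 -1.0e+00] F [ 1.4 -0.3 -0.1] w 0.0665 q [ 0.82  0.31 -0.81  1.9   0.26  1.03  0.12]
[288 141  69  70 722]
(520, 498, 3) 198 71
blue [0.009  0.0027]
[    0     0   168   380 42073] [ 0.1294 -0.2408]
[  276    95    89   253 13512] [0.1354 0.0005]
[ 292  148   60   62 2719] [0.0093 0.0022]
[305 208  29  25 624] [ 0.0458 -0.0002]
```

White is nested: its centre (0.0093,0.0022) against blue (0.009,0.0027). Next, the orange cup.

>>> arm_command([
  [[0.01, 0.05, 0], [0, 0, 0], 78],
  [[0.02, 0.1, 0], [0, 0, 0], 78],
  [[0.03, 0.15, 0], [0, 0, 0], 78],
  [[0.04, 0.2, 0], [0, 0, 0], 78],
  [[0.05, 0.25, 0], [0, 0, 0], 78],
  [[0.06, 0.295, -0.02], [0, 0, 0], 78],
  [[0.065, 0.3185, -0.05], [0, 0, 0], 78],
  [[0.065, 0.3185, -0.07], [0, 0, 0], 78],
  [[0.065, 0.3185, -0.07], [0, 0, 0], 78],
  [[0.065, 0.3185, -0.07], [0, 0, 0], 78],
])

```text
clock: 29.35
tcp_pos: [0.5582, 0.1824, 0.1726]
orientation: [3.124, 0.325, -0.0]
contact_force: [0.5, -0.7, -0.2]
grip_width: 0.0663
```

```bash
python3 - <<'E'
from h import *
st(); m,f=wshot("w15"); s,c=big(f,5,20);print(s,c)
p=plane(m,(s[0]+s[2]/2-.5,s[1]+s[3]-s[2]/2),.07);print(p.round(4),np.linalg.norm(plane(m,(s[0],c[1]),.07)-plane(m,(s[0]+s[2],c[1]),.07)))
s,c=big(f,50,80);print(s,c)
E
```

```text
t 29.35 tcp [0.5582 0.1824 0.1726] xang 11.89 zax [-3.e-04 -3.e-04 -1.e+00] F [ 0.5 -0.7 -0.2] w 0.0663 q [ 0.18  0.54 -0.8   1.8   0.46  1.   -0.6 ]
[ 292  159   58   72 3210] [320.34735202 195.5517134 ]
[0.5584 0.1836 0.07  ] 0.03960609612462368
[ 104    0   95   61 3714] [149.01588584  30.21190092]
```

Orange is where expected, at (0.5584,0.1836). I'll grasp it high.

>>> arm_command([
  [[0, 0.001, -0.04], [0, 0, 0], 78],
  [[0, 0.001, -0.07], [0, 0, 0], 78],
  [[0, 0.001, -0.09], [0, 0, 0], 78],
  [[0, 0.001, -0.0985], [0, 0, 0], 70],
  [[0, 0.001, -0.0985], [0, 0, 0], 60],
  [[0, 0.001, -0.0985], [0, 0, 0], 50],
  [[0, 0.001, -0.0985], [0, 0, 0], 42],
  [[0, 0.001, -0.0985], [0, 0, 0], 38],
  [[0, 0.001, -0.0985], [0, 0, 0], 38],
  [[0, 0.001, -0.0985], [0, 0, 0], 38],
])

```text
clock: 30.4
tcp_pos: [0.5591, 0.1844, 0.0755]
orientation: [-3.124, -0.326, -0.004]
contact_force: [-1.8, -0.2, 7.3]
grip_width: 0.0386
```

>>> arm_command([
  [[0, 0, 0], [0, 0, 0], 38],
  [[0, 0, 0.01], [0, 0, 0], 38],
  [[0, 0, 0.03], [0, 0, 0], 38],
  [[0, 0, 0.06], [0, 0, 0], 38],
  [[0, 0, 0.09], [0, 0, 0], 38],
  [[0, 0, 0.12], [0, 0, 0], 38],
  [[0, 0, 0.12], [0, 0, 0], 38],
])

```text
clock: 31.1
tcp_pos: [0.5604, 0.1855, 0.1989]
orientation: [-3.123, -0.326, -0.013]
contact_force: [-0.2, 1.7, -0.7]
grip_width: 0.0386
```

```bash
python3 - <<'E'
from h import *
st(); m,f=wshot("w16"); s,c=big(f,5,20);print(s,c);o=r.get_obs()["tcp_pos"]
u=(s[0]+s[2]/2-.5,s[1]+s[3]-s[2]/2)
for z in(o[2]-.012,o[2]-.007,o[2]-.003): print(np.linalg.norm(plane(m,(s[0],u[1]),z)-plane(m,(s[0]+s[2],u[1]),z)).round(4),(plane(m,u,z)-o).round(4))
E
```

```text
t 31.1 tcp [0.5604 0.1855 0.1989] xang 11.91 zax [ 0.0079  0.0028 -1.    ] F [-0.2  1.7 -0.7] w 0.0386 q [ 0.19  0.51 -0.82  1.78  0.43  1.03 -0.59]
[ 276  187   94  125 9078] [320.93104208 252.3465521 ]
0.0417 [ 0.0033 -0.0014 -0.012 ]
0.0402 [ 0.0028  0.001  -0.007 ]
0.039 [ 0.0023  0.0029 -0.003 ]
```

>>> arm_command([
  [[-0.01, -0.05, 0], [0, 0, 0], 38],
  [[-0.02, -0.1, 0], [0, 0, 0], 38],
  [[-0.03, -0.15, 0], [0, 0, 0], 38],
  [[-0.04, -0.2, 0], [0, 0, 0], 38],
  [[-0.05, -0.245, 0], [0, 0, 0], 38],
  [[-0.06, -0.285, -0.01], [0, 0, 0], 38],
  [[-0.0669, -0.3208, -0.02], [0, 0, 0], 38],
  [[-0.0669, -0.3208, -0.03], [0, 0, 0], 38],
  [[-0.0669, -0.3208, -0.03], [0, 0, 0], 38],
  [[-0.0669, -0.3208, -0.03], [0, 0, 0], 38],
])

```text
clock: 32.15
tcp_pos: [0.4912, -0.1355, 0.1635]
orientation: [-3.123, -0.329, 0.001]
contact_force: [0.9, 0.7, -0.6]
grip_width: 0.0382
```

>>> arm_command([
  [[0, 0, 0], [0, 0, 0], 38],
  [[0, 0, 0], [0, 0, 0], 38],
  [[0, 0, 0], [0, 0, 0], 38],
])

```text
clock: 32.45
tcp_pos: [0.4916, -0.1361, 0.164]
orientation: [3.124, 0.328, 0.001]
contact_force: [-0.3, 0.6, -0.2]
grip_width: 0.0382
```

```bash
python3 - <<'E'
from h import *
st(); m,f=wshot("w17");print(fs_(r.get_obs()["tcp_pos"]));s,c=big(f,100,125);print("blue",s)
for xc in(.007,.009,.011): print(xc,pr(m,np.r_[s_+(xc-.034)*x_+.0026*y_,.046]).round(1))
E
```

```text
t 32.45 tcp [ 0.4916 -0.1361  0.164 ] xang 12.0 zax [ 7.e-04 -1.e-04 -1.e+00] F [-0.3  0.6 -0.2] w 0.0382 q [ 0.79  0.42 -0.79  1.99  0.39  0.89  0.01]
[ 0.0101 -0.0012]
blue [ 280  150   90   79 1127]
0.007 [[325.  146.9]]
0.009 [[325.  149.8]]
0.011 [[325.  152.6]]
```

>>> arm_command([
  [[0.0019, 0.0008, -0.01], [0, 0, 0], 38],
  [[0.0019, 0.0008, -0.017], [0, 0, 0], 38],
  [[0.0019, 0.0008, -0.023], [0, 0, 0], 38],
  [[0.0019, 0.0008, -0.029], [0, 0, 0], 38],
  [[0.0019, 0.0008, -0.036], [0, 0, 0], 38],
  [[0.0019, 0.0008, -0.044], [0, 0, 0], 38],
  [[0.0019, 0.0008, -0.052], [0, 0, 0], 38],
  [[0.0019, 0.0008, -0.06], [0, 0, 0], 38],
  [[0.0019, 0.0008, -0.066], [0, 0, 0], 38],
  [[0.0019, 0.0008, -0.069], [0, 0, 0], 38],
])

```text
clock: 33.5
tcp_pos: [0.4928, -0.136, 0.0939]
orientation: [-3.124, -0.326, 0.001]
contact_force: [0.4, 0.2, -0.5]
grip_width: 0.0384
```

>>> arm_command([
  [[0, 0, -0.001], [0, 0, 0], 38],
  [[0, 0, -0.0025], [0, 0, 0], 38],
  [[0, 0, -0.003], [0, 0, 0], 38],
])

```text
clock: 33.8
tcp_pos: [0.4933, -0.1362, 0.0917]
orientation: [3.125, 0.326, 0.001]
contact_force: [-0.1, -0.4, -0.5]
grip_width: 0.0383
```

>>> arm_command([
  [[0, 0, 0], [0, 0, 0], 42],
  [[0, 0, 0], [0, 0, 0], 48],
  [[0, 0, 0], [0, 0, 0], 55],
  [[0, 0, 0.001], [0, 0, 0], 60],
  [[0, 0, 0.002], [0, 0, 0], 60],
  [[0, 0, 0.015], [0, 0, 0], 60],
  [[0, 0, 0.05], [0, 0, 0], 60],
  [[0, 0, 0.09], [0, 0, 0], 60],
  [[0, 0, 0.13], [0, 0, 0], 60],
  [[0, 0, 0.15], [0, 0, 0], 60],
])

```text
clock: 34.8
tcp_pos: [0.4946, -0.1357, 0.246]
orientation: [3.123, 0.327, 0.007]
contact_force: [0.7, 0.3, -0.7]
grip_width: 0.0511
```

```bash
python3 - <<'E'
from h import *
st(); m,f=wshot("w18");cv2.imwrite("pics/c18.png",cv2.resize(f[100:300,200:460],None,fx=2,fy=2))
s,c=big(f,5,20);print("orange",s,fs_(plane(m,(s[0]+s[2]/2-.5,s[1]+s[3]-s[2]/2),.086)))
s,c=big(f,100,125);print("blue",s,fs_(plane(m,(s[0]+s[2]/2-.5,s[1]+s[2]/2-.5),.046)))
E
```

```text
t 34.8 tcp [ 0.4946 -0.1357  0.246 ] xang 11.95 zax [ 0.0049 -0.0014 -1.    ] F [ 0.7  0.3 -0.7] w 0.0511 q [ 0.86  0.32 -0.85  1.9   0.28  1.04  0.1 ]
orange [ 294  155   46   53 1932] [ 0.0107 -0.0005]
blue [286 140  69  70 717] [0.0093 0.0024]
```

>>> arm_command([
  [[-0.008, 0.045, 0], [0, 0, 0], 60],
  [[-0.016, 0.09, 0], [0, 0, 0], 60],
  [[-0.024, 0.135, 0], [0, 0, 0], 60],
  [[-0.032, 0.18, 0], [0, 0, 0], 60],
  [[-0.04, 0.225, 0], [0, 0, 0], 60],
  [[-0.048, 0.27, 0], [0, 0, 0], 60],
  [[-0.056, 0.315, 0], [0, 0, 0], 60],
  [[-0.062, 0.36, -0.01], [0, 0, 0], 60],
  [[-0.067, 0.4, -0.03], [0, 0, 0], 60],
  [[-0.067, 0.409, -0.05], [0, 0, 0], 60],
])

```text
clock: 35.85
tcp_pos: [0.4245, 0.2785, 0.1926]
orientation: [-3.12, -0.336, -0.003]
contact_force: [0.2, -1.3, -0.7]
grip_width: 0.0514
```

>>> arm_command([
  [[0, 0, 0], [0, 0, 0], 60],
  [[0, 0, 0], [0, 0, 0], 60],
  [[0, 0, 0], [0, 0, 0], 60],
])

```text
clock: 36.15
tcp_pos: [0.4269, 0.272, 0.1926]
orientation: [3.125, 0.323, 0.002]
contact_force: [0.5, -0.0, 0.6]
grip_width: 0.0514
```

```bash
python3 - <<'E'
from h import *
st(); m,f=wshot("w19"); s,c=big(f,45,80,90);print(s,c);p=pr(m,[.4265,.273,.086])[0];print(p)
# rim: use end of the blob nearest the predicted rim
h=cv2.cvtColor(f,cv2.COLOR_BGR2HSV);k=((h[...,0]>=45)&(h[...,0]<=80)&(h[...,1]>90)).astype(np.uint8)
u=(s[0]+s[2]/2-.5,s[1]+s[3]-s[2]/2);q=plane(m,u,.086);print(u,q.round(4),np.linalg.norm(plane(m,(s[0],u[1]),.086)-plane(m,(s[0]+s[2],u[1]),.086)))
cv2.imwrite("pics/c19.png",np.hstack([cv2.imread("pics/c18.png"),cv2.resize(f[100:300,240:380],None,fx=2,fy=2)]))
E
```

```text
t 36.15 tcp [0.4269 0.272  0.1926] xang 11.81 zax [ 1.3e-03 -1.0e-04 -1.0e+00] F [ 0.5 -0.   0.6] w 0.0514 q [ 0.08  0.42 -0.95  1.96  0.42  0.97 -0.86]
[ 298  164   39   57 1733] [317.68320831 193.16387767]
[319.40063954 200.43742823]
(np.float64(317.0), np.float64(201.5)) [0.425  0.2719 0.086 ] 0.027223517792812183
```

View pics/c19.png

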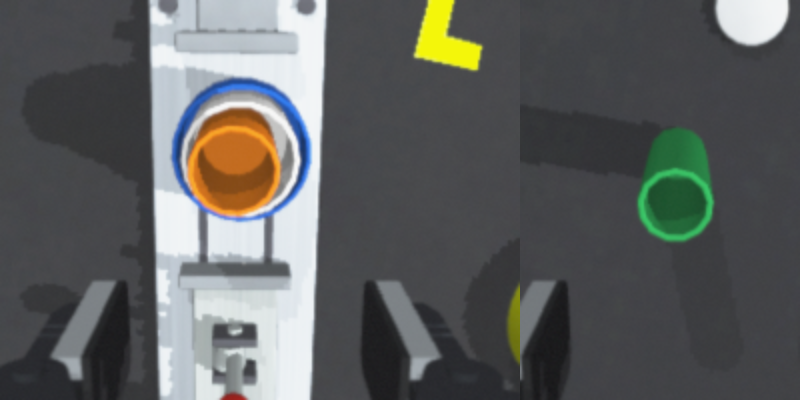

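The crop shows blue, white and orange nested in the bay, and the green cup's rim at about (317,201) in the wrist view. Green is the last cup to fetch.

>>> arm_command([
  [[-0.0015, 0, -0.03], [0, 0, 0], 60],
  [[-0.0015, 0, -0.06], [0, 0, 0], 60],
  [[-0.0015, 0, -0.09], [0, 0, 0], 60],
  [[-0.0015, 0, -0.102], [0, 0, 0], 55],
  [[-0.0015, 0, -0.102], [0, 0, 0], 45],
  [[-0.0015, 0, -0.102], [0, 0, 0], 35],
  [[-0.0015, 0, -0.102], [0, 0, 0], 26],
  [[-0.0015, 0, -0.102], [0, 0, 0], 22],
  [[-0.0015, 0, -0.102], [0, 0, 0], 22],
  [[-0.0015, 0, -0.102], [0, 0, 0], 22],
])

```text
clock: 37.2
tcp_pos: [0.4253, 0.2736, 0.091]
orientation: [-3.124, -0.326, -0.004]
contact_force: [-0.7, 0.1, 7.6]
grip_width: 0.0257
```

>>> arm_command([
  [[0, 0, 0], [0, 0, 0], 22],
  [[0, 0, 0.01], [0, 0, 0], 22],
  [[0, 0, 0.03], [0, 0, 0], 22],
  [[0, 0, 0.06], [0, 0, 0], 22],
  [[0, 0, 0.09], [0, 0, 0], 22],
  [[0, 0, 0.13], [0, 0, 0], 22],
  [[0, 0, 0.13], [0, 0, 0], 22],
])

```text
clock: 37.9
tcp_pos: [0.4266, 0.2754, 0.2251]
orientation: [-3.121, -0.326, -0.013]
contact_force: [-0.8, -0.2, -0.1]
grip_width: 0.0259
```

```bash
python3 - <<'E'
from h import *
st(); m,f=wshot("w20"); s,c=big(f,45,80,90);print(s,c);o=r.get_obs()["tcp_pos"]
u=(s[0]+s[2]/2-.5,s[1]+s[3]-s[2]/2)
for d in(-.012,-.006,-.002): z=o[2]+d;print(np.linalg.norm(plane(m,(s[0],u[1]),z)-plane(m,(s[0]+s[2],u[1]),z)).round(4),(plane(m,u,z)-o).round(4))
E
```

```text
t 37.9 tcp [0.4266 0.2754 0.2251] xang 11.92 zax [ 0.0078  0.0046 -1.    ] F [-0.8 -0.2 -0.1] w 0.0259 q [ 0.11  0.38 -0.98  1.93  0.37  1.02 -0.83]
[ 291  193   64  108 5270] [321.31935484 249.81176471]
0.0285 [ 0.0035 -0.0029 -0.012 ]
0.0273 [ 0.0028  0.     -0.006 ]
0.0265 [ 0.0024  0.002  -0.002 ]
```

>>> arm_command([
  [[0.008, -0.045, 0], [0, 0, 0], 22],
  [[0.016, -0.09, 0], [0, 0, 0], 22],
  [[0.024, -0.135, 0], [0, 0, 0], 22],
  [[0.032, -0.18, 0], [0, 0, 0], 22],
  [[0.039, -0.225, 0], [0, 0, 0], 22],
  [[0.045, -0.27, 0], [0, 0, 0], 22],
  [[0.052, -0.315, 0], [0, 0, 0], 22],
  [[0.058, -0.355, 0], [0, 0, 0], 22],
  [[0.062, -0.39, -0.01], [0, 0, 0], 22],
  [[0.0644, -0.4123, -0.02], [0, 0, 0], 22],
])

```text
clock: 38.95
tcp_pos: [0.4884, -0.1426, 0.1985]
orientation: [3.125, 0.321, -0.002]
contact_force: [-1.1, 0.5, 0.3]
grip_width: 0.0254
```

>>> arm_command([
  [[0, 0, 0], [0, 0, 0], 22],
  [[0, 0, 0], [0, 0, 0], 22],
  [[0, 0, 0], [0, 0, 0], 22],
  [[0, 0, 0], [0, 0, 0], 22],
])

```text
clock: 39.35
tcp_pos: [0.4892, -0.1378, 0.1999]
orientation: [-3.124, -0.33, -0.001]
contact_force: [0.8, 0.3, -1.5]
grip_width: 0.0259
```

```bash
python3 - <<'E'
from h import *
st(); m,f=wshot("w21");print(fs_(r.get_obs()["tcp_pos"]))
h=cv2.cvtColor(f,cv2.COLOR_BGR2HSV)
s,c=big(f,5,20);print("orange",s)
for xc in(.009,.0107,.0125): print(xc,[pr(m,np.r_[s_+xc*x_+a*y_+b*x_,.086]).round(1)[0] for a,b in((-.0205,0),(.0195,0),(-.0005,-.02))])
cv2.imwrite("pics/c21.png",cv2.resize(f[100:360,200:460],None,fx=2,fy=2))
E
```

```text
t 39.35 tcp [ 0.4892 -0.1378  0.1999] xang 12.07 zax [ 5.e-04  2.e-04 -1.e+00] F [ 0.8  0.3 -1.5] w 0.0259 q [ 0.86  0.38 -0.86  1.96  0.35  0.96  0.04]
[ 0.0113 -0.0038]
orange [ 298  162   52   54 1452]
0.009 [array([296.5, 196.5]), array([352.3, 196.5]), array([324.5, 169. ])]
0.0107 [array([296.5, 198.8]), array([352.2, 198.8]), array([324.5, 171.4])]
0.0125 [array([296.6, 201.2]), array([352.1, 201.2]), array([324.4, 173.9])]
```

>>> arm_command([
  [[0.0016, 0.001, -0.01], [0, 0, 0], 22],
  [[0.0016, 0.001, -0.018], [0, 0, 0], 22],
  [[0.0016, 0.001, -0.024], [0, 0, 0], 22],
  [[0.0016, 0.001, -0.03], [0, 0, 0], 22],
  [[0.0016, 0.001, -0.038], [0, 0, 0], 22],
  [[0.0016, 0.001, -0.048], [0, 0, 0], 22],
  [[0.0016, 0.001, -0.058], [0, 0, 0], 22],
  [[0.0016, 0.001, -0.068], [0, 0, 0], 22],
  [[0.0016, 0.001, -0.077], [0, 0, 0], 22],
  [[0.0016, 0.001, -0.083], [0, 0, 0], 22],
])

```text
clock: 40.4
tcp_pos: [0.4903, -0.1383, 0.1156]
orientation: [-3.124, -0.326, 0.001]
contact_force: [0.5, 0.9, -0.8]
grip_width: 0.0257
```

>>> arm_command([
  [[0, 0, -0.002], [0, 0, 0], 22],
  [[0, 0, -0.0035], [0, 0, 0], 22],
  [[0, 0, -0.005], [0, 0, 0], 22],
  [[0, 0, -0.005], [0, 0, 0], 22],
])

```text
clock: 40.8
tcp_pos: [0.4907, -0.1385, 0.1117]
orientation: [3.124, 0.326, 0.0]
contact_force: [-0.3, -0.4, -1.3]
grip_width: 0.0257
```

>>> arm_command([
  [[0, 0, -0.001], [0, 0, 0], 24],
  [[0, 0, -0.001], [0, 0, 0], 30],
  [[0, 0, 0], [0, 0, 0], 38],
  [[0, 0, 0], [0, 0, 0], 45],
  [[0, 0, 0.01], [0, 0, 0], 45],
  [[0, 0, 0.04], [0, 0, 0], 45],
  [[0, 0, 0.08], [0, 0, 0], 45],
  [[0, 0, 0.12], [0, 0, 0], 45],
  [[0, 0, 0.15], [0, 0, 0], 45],
  [[0, 0, 0.15], [0, 0, 0], 45],
])

```text
clock: 41.8
tcp_pos: [0.4932, -0.1382, 0.2666]
orientation: [3.121, 0.326, 0.012]
contact_force: [-0.0, 0.1, 0.5]
grip_width: 0.0382
```

```bash
python3 - <<'E'
from h import *
st(); m,f=wshot("w22");sc=r.grab_frame("scene");cv2.imwrite("pics/s22.png",sc)
for n,a,b,sm,z in(("green",45,80,90,.105),("orange",5,20,130,.086),("blue",100,125,130,.046)):
    s,c=big(f,a,b,sm);print(n,s,fs_(plane(m,(s[0]+s[2]/2-.5,s[1]+s[3]-s[2]/2),z)))
A=cv2.resize(f[80:300,220:440],None,fx=1.8,fy=1.8);B=cv2.resize(sc[165:265,330:450],None,fx=3.3,fy=3.3,interpolation=cv2.INTER_CUBIC)
B=B[:A.shape[0]];A=cv2.copyMakeBorder(A,0,0,0,0,cv2.BORDER_CONSTANT)
h=max(A.shape[0],B.shape[0]);P=lambda i:cv2.copyMakeBorder(i,0,h-i.shape[0],0,0,cv2.BORDER_CONSTANT)
cv2.imwrite("pics/c22.png",np.hstack([P(A),P(B)]))
E
```

```text
t 41.8 tcp [ 0.4932 -0.1382  0.2666] xang 11.93 zax [ 0.0078 -0.0027 -1.    ] F [-0.   0.1  0.5] w 0.0382 q [ 0.91  0.3  -0.9   1.88  0.27  1.08  0.11]
green [300 160  31  40 983] [ 0.0132 -0.0033]
orange [297 149  44  48 695] [ 0.0089 -0.0004]
blue [289 135  66  67 655] [0.0109 0.0026]
```

View pics/c22.png

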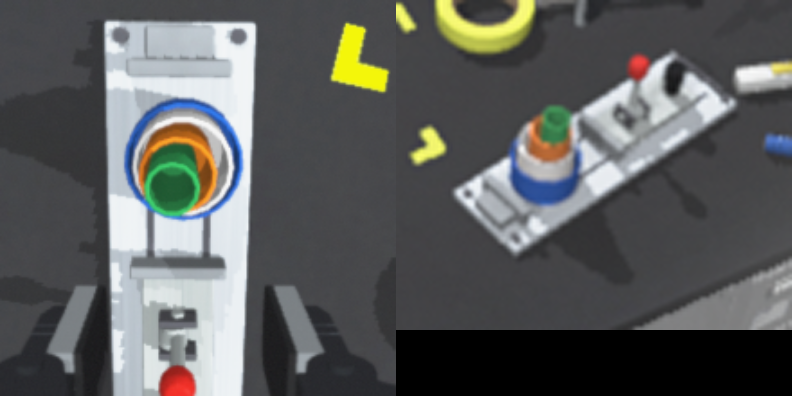

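All four cups are nested upright: green inside orange inside white inside blue, on the plate, with the lever upright. Now the fence, gripped by its post.

>>> arm_command([
  [[0.01, -0.045, 0], [0, 0, 0], 60],
  [[0.02, -0.09, 0], [0, 0, 0], 60],
  [[0.03, -0.135, 0], [0, 0, 0], 60],
  [[0.0343, -0.169, 0], [0, 0, 0], 60],
  [[0.0343, -0.169, -0.03], [0, 0, 0], 60],
  [[0.0343, -0.169, -0.08], [0, 0, 0], 60],
  [[0.0343, -0.169, -0.11], [0, 0, 0], 60],
  [[0.0343, -0.169, -0.11], [0, 0, 0], 60],
  [[0.0343, -0.169, -0.11], [0, 0, 0], 60],
  [[0.0343, -0.169, -0.11], [0, 0, 0], 60],
])

```text
clock: 42.9
tcp_pos: [0.5261, -0.3075, 0.1533]
orientation: [3.123, 0.327, 0.003]
contact_force: [0.8, -0.2, 0.2]
grip_width: 0.0509
```

```bash
python3 - <<'E'
from h import *
st(); m,f=wshot("w23");print(fs_(r.get_obs()["tcp_pos"]))
s,c=big(f,0,5);print("knob",s,fs_(plane(m,(s[0]+s[2]/2-.5,s[1]+s[3]-s[2]/2),.1)))
g=cv2.cvtColor(f,cv2.COLOR_BGR2GRAY);p=pr(m,np.r_[s_+.1814*x_,.058])[0];print(p)
k=(g<30).astype(np.uint8);n,l,ss,cc=cv2.connectedComponentsWithStats(k)
for i in range(1,n):
    if ss[i,4]>150 and abs(cc[i][0]-p[0])<60 and abs(cc[i][1]-p[1])<70: print(ss[i],cc[i],fs_(plane(m,(ss[i,0]+ss[i,2]/2-.5,ss[i,1]+ss[i,3]-ss[i,2]/2),.058)))
E
```

```text
t 42.9 tcp [ 0.5261 -0.3075  0.1533] xang 11.94 zax [ 2.3e-03 -8.0e-04 -1.0e+00] F [ 0.8 -0.2  0.2] w 0.0509 q [ 0.97  0.58 -0.74  1.77  0.47  0.97  0.25]
[ 0.1848 -0.0029]
knob [ 303   98   38   38 1119] [ 0.1249 -0.0015]
[323.891911   201.64412765]
```

>>> arm_command([
  [[0.0015, 0.0003, -0.04], [0, 0, 0], 60],
  [[0.0015, 0.0003, -0.08], [0, 0, 0], 60],
  [[0.0015, 0.0003, -0.098], [0, 0, 0], 60],
  [[0.0015, 0.0003, -0.104], [0, 0, 0], 60],
  [[0.0015, 0.0003, -0.104], [0, 0, 0], 45],
  [[0.0015, 0.0003, -0.104], [0, 0, 0], 30],
  [[0.0015, 0.0003, -0.104], [0, 0, 0], 15],
  [[0.0015, 0.0003, -0.104], [0, 0, 0], 10],
  [[0.0015, 0.0003, -0.104], [0, 0, 0], 10],
  [[0.0015, 0.0003, -0.104], [0, 0, 0], 10],
], newtons=40)

```text
clock: 43.95
tcp_pos: [0.5255, -0.3082, 0.0495]
orientation: [3.123, 0.324, -0.003]
contact_force: [-6.4, -0.5, 5.7]
grip_width: 0.0205
```

>>> arm_command([
  [[-0.0005, 0.0025, 0], [0, 0, 0], 10],
  [[-0.001, 0.005, 0], [0, 0, 0], 10],
  [[-0.002, 0.0095, 0], [0, 0, 0], 10],
  [[-0.003, 0.014, 0], [0, 0, 0], 10],
  [[-0.004, 0.019, 0], [0, 0, 0], 10],
  [[-0.005, 0.0235, 0], [0, 0, 0], 10],
  [[-0.0058, 0.027, 0], [0, 0, 0], 10],
  [[-0.0062, 0.0295, 0], [0, 0, 0], 10],
  [[-0.0064, 0.0305, 0], [0, 0, 0], 10],
  [[-0.0064, 0.0305, 0], [0, 0, 0], 10],
])

```text
clock: 44.95
tcp_pos: [0.5196, -0.279, 0.0495]
orientation: [3.121, 0.323, -0.001]
contact_force: [-4.5, -3.7, 3.6]
grip_width: 0.0205
```

>>> arm_command([
  [[-0.0002, 0.001, 0], [0, 0, 0], 10],
  [[-0.0004, 0.002, 0], [0, 0, 0], 10],
  [[-0.0006, 0.003, 0], [0, 0, 0], 10],
  [[-0.0008, 0.004, 0], [0, 0, 0], 10],
  [[-0.001, 0.005, 0], [0, 0, 0], 10],
  [[-0.0013, 0.006, 0], [0, 0, 0], 10],
  [[-0.0015, 0.007, 0], [0, 0, 0], 10],
  [[-0.0017, 0.008, 0], [0, 0, 0], 10],
  [[-0.0019, 0.009, 0], [0, 0, 0], 10],
  [[-0.0021, 0.01, 0], [0, 0, 0], 10],
])

```text
clock: 45.95
tcp_pos: [0.5178, -0.2699, 0.0496]
orientation: [3.12, 0.322, -0.0]
contact_force: [-3.4, -5.0, 2.9]
grip_width: 0.0207
```

```bash
python3 - <<'E'
from h import *
st();o=r.get_obs();print(fs_(o["tcp_pos"]),"Fx_s",o["contact_force"][:2]@x_)
E
```

```text
t 45.95 tcp [ 0.5178 -0.2699  0.0496] xang 11.78 zax [ 4.0e-04 -4.9e-03 -1.0e+00] F [-3.4 -5.   2.9] w 0.0207 q [ 0.87  0.68 -0.66  1.89  0.59  0.78  0.08]
[ 0.1462 -0.0033] Fx_s 4.171979988545554
```

>>> arm_command([
  [[-0.0002, 0.001, 0], [0, 0, 0], 10],
  [[-0.0004, 0.002, 0], [0, 0, 0], 10],
  [[-0.0006, 0.003, 0], [0, 0, 0], 10],
  [[-0.0008, 0.004, 0], [0, 0, 0], 10],
  [[-0.001, 0.005, 0], [0, 0, 0], 10],
  [[-0.0011, 0.0055, 0], [0, 0, 0], 10],
])

```text
clock: 46.55
tcp_pos: [0.5166, -0.2643, 0.0496]
orientation: [3.12, 0.322, -0.0]
contact_force: [-2.9, -5.1, 4.5]
grip_width: 0.0205
```

>>> arm_command([
  [[-0.0001, 0.0005, 0], [0, 0, 0], 10],
  [[-0.0002, 0.001, 0], [0, 0, 0], 10],
  [[-0.0003, 0.0015, 0], [0, 0, 0], 10],
])

```text
clock: 46.85
tcp_pos: [0.5163, -0.2629, 0.0496]
orientation: [3.12, 0.322, -0.0]
contact_force: [-3.0, -7.0, 3.0]
grip_width: 0.0207
```

>>> arm_command([
  [[-0.0001, 0.0005, 0], [0, 0, 0], 10],
  [[-0.0002, 0.001, 0], [0, 0, 0], 10],
])

```text
clock: 47.05
tcp_pos: [0.5161, -0.2619, 0.0495]
orientation: [3.12, 0.322, -0.0]
contact_force: [-3.1, -5.5, 3.2]
grip_width: 0.0205
```

```bash
python3 - <<'E'
from h import *
st();o=r.get_obs();print(fs_(o["tcp_pos"]),"Fx_s",o["contact_force"][:2]@x_)
E
```

```text
t 47.05 tcp [ 0.5161 -0.2619  0.0495] xang 11.78 zax [ 2.0e-04 -4.9e-03 -1.0e+00] F [-3.1 -5.5  3.2] w 0.0205 q [ 0.86  0.67 -0.66  1.9   0.59  0.77  0.07]
[ 0.1381 -0.0033] Fx_s 4.76257062247494
```

>>> arm_command([
  [[-0.0001, 0.0005, 0], [0, 0, 0], 10],
  [[-0.0002, 0.001, 0], [0, 0, 0], 10],
  [[-0.0002, 0.001, 0], [0, 0, 0], 10],
])

```text
clock: 47.35
tcp_pos: [0.5161, -0.2618, 0.0496]
orientation: [3.119, 0.321, 0.0]
contact_force: [-3.1, -6.5, 2.5]
grip_width: 0.0206
```

>>> arm_command([
  [[-0.0001, 0.0005, 0], [0, 0, 0], 10],
  [[-0.0002, 0.001, 0], [0, 0, 0], 10],
  [[-0.0002, 0.001, 0], [0, 0, 0], 10],
])

```text
clock: 47.65
tcp_pos: [0.5161, -0.2617, 0.0496]
orientation: [3.118, 0.32, 0.001]
contact_force: [-1.0, -8.8, 1.1]
grip_width: 0.0205
```

>>> arm_command([
  [[-0.0001, 0.0005, 0], [0, 0, 0], 10],
  [[-0.0002, 0.001, 0], [0, 0, 0], 10],
  [[-0.0002, 0.001, 0], [0, 0, 0], 10],
])

```text
clock: 47.95
tcp_pos: [0.5161, -0.2616, 0.0496]
orientation: [3.117, 0.319, 0.002]
contact_force: [0.2, -12.3, -0.3]
grip_width: 0.0205
```

It is pinned: the fence stopped at TCP y=-0.2617 while the force rose from 5 to 12 N. I'll ease off, release, rise and turn back for the lever.

>>> arm_command([
  [[0.0002, -0.001, 0], [0, 0, 0], 10],
  [[0.0004, -0.002, 0], [0, 0, 0], 10],
  [[0.0004, -0.002, 0], [0, 0, 0], 30],
  [[0.0004, -0.002, 0], [0, 0, 0], 60],
  [[0.0004, -0.002, 0], [0, 0, 0], 60],
  [[0, -0.002, 0.03], [0, 0, 0], 60],
  [[0, -0.002, 0.07], [0, 0, 0], 55],
  [[0, 0, 0.11], [0, 0, -0.1], 50],
  [[-0.003, 0.02, 0.12], [0, 0, -0.24], 50],
  [[-0.006, 0.04, 0.12], [0, 0, -0.38], 50],
])

```text
clock: 48.95
tcp_pos: [0.5114, -0.2152, 0.1703]
orientation: [3.128, -0.28, 0.008]
contact_force: [0.5, 1.1, -0.1]
grip_width: 0.0426
```

>>> arm_command([
  [[-0.003, 0.018, 0], [0, 0, -0.14], 50],
  [[-0.003, 0.018, 0], [0, 0, -0.28], 50],
  [[-0.003, 0.018, 0], [0, 0, -0.42], 50],
  [[-0.003, 0.018, 0], [0, 0, -0.56], 50],
  [[-0.003, 0.018, 0], [0, 0, -0.7], 50],
  [[-0.003, 0.018, 0], [0, 0, -0.84], 50],
  [[-0.003, 0.018, 0], [0, 0, -0.98], 50],
  [[-0.003, 0.018, 0], [0, 0, -1.12], 50],
  [[-0.003, 0.018, 0], [0, 0, -1.19], 50],
  [[-0.003, 0.018, 0], [0, 0, -1.19], 50],
])

```text
clock: 49.95
tcp_pos: [0.5069, -0.1968, 0.1678]
orientation: [-2.441, 1.977, -0.0]
contact_force: [-0.2, 0.2, 0.2]
grip_width: 0.0429
```

```bash
python3 - <<'E'
from h import *
st(); m,f=wshot("w24");print(fs_(r.get_obs()["tcp_pos"]))
s,c=big(f,0,5);u=(s[0]+s[2]/2-.5,s[1]+s[3]-s[2]/2);print("knob",s,u,plane(m,u,.1).round(4),fs_(plane(m,u,.1)))
s,c=big(f,100,125);print("blue",s,fs_(plane(m,(s[0]+s[2]/2-.5,s[1]+s[2]/2-.5),.046)))
E
```

```text
t 49.95 tcp [ 0.5069 -0.1968  0.1678] xang -77.99 zax [ 3.e-04  1.e-04 -1.e+00] F [-0.2  0.2  0.2] w 0.0429 q [ 0.62  0.39 -0.45  1.92  0.22  0.87 -1.3 ]
[0.0726 0.0012]
knob [316 207  32  36 875] (np.float64(331.5), np.float64(227.0)) [ 0.5058 -0.2027  0.1   ] [ 0.078  -0.0011]
blue [ 182  147   90   92 1475] [0.0016 0.0071]
```

The knob is at x 0.078, which is what a pinned fence should give (0.079). I'll grip it, then lay the lever over along its arc.

>>> arm_command([
  [[0.0001, -0.0055, -0.02], [0, 0, 0], 45],
  [[0.0001, -0.0055, -0.05], [0, 0, 0], 45],
  [[0.0001, -0.0055, -0.068], [0, 0, 0], 45],
  [[0.0001, -0.0055, -0.075], [0, 0, 0], 45],
  [[0.0001, -0.0055, -0.075], [0, 0, 0], 45],
  [[0.0001, -0.0055, -0.075], [0, 0, 0], 35],
  [[0.0001, -0.0055, -0.075], [0, 0, 0], 20],
  [[0.0001, -0.0055, -0.075], [0, 0, 0], 10],
  [[0.0001, -0.0055, -0.075], [0, 0, 0], 10],
  [[0.0001, -0.0055, -0.075], [0, 0, 0], 10],
], newtons=25)

```text
clock: 51.0
tcp_pos: [0.5076, -0.2032, 0.0937]
orientation: [-2.44, 1.977, -0.003]
contact_force: [-1.0, 1.1, 7.0]
grip_width: 0.0186
```

```bash
python3 - <<'E'
from h import *
st();o=r.get_obs();print(fs_(o["tcp_pos"]),"Fx_s",o["contact_force"][:2]@x_,"Fy_s",o["contact_force"][:2]@y_)
E
```

```text
t 51.0 tcp [ 0.5076 -0.2032  0.0937] xang -78.03 zax [ 1.9e-03 -7.0e-04 -1.0e+00] F [-1.   1.1  7. ] w 0.0186 q [ 0.59  0.5  -0.41  1.97  0.29  0.73 -1.36]
[0.0788 0.0007] Fx_s -1.2750823169694652 Fy_s -0.7563096136348643
```

>>> arm_command([
  [[-0.0084, -0.0007, -0.0006], [0, 0, 0], 10],
  [[-0.0164, -0.0025, -0.0023], [0, 0, 0], 10],
  [[-0.0241, -0.0041, -0.0052], [0, 0, 0], 10],
  [[-0.0314, -0.0056, -0.0092], [0, 0, 0], 10],
  [[-0.038, -0.007, -0.0141], [0, 0, 0], 10],
  [[-0.0439, -0.0083, -0.02], [0, 0, 0], 10],
  [[-0.0489, -0.0094, -0.0266], [0, 0, 0], 10],
  [[-0.053, -0.0102, -0.0339], [0, 0, 0], 10],
  [[-0.056, -0.0109, -0.0417], [0, 0, 0], 10],
  [[-0.058, -0.0113, -0.0498], [0, 0, 0], 10],
])

```text
clock: 52.0
tcp_pos: [0.448, -0.2149, 0.0419]
orientation: [2.44, -1.978, -0.001]
contact_force: [-0.2, -2.9, 3.5]
grip_width: 0.0181
```

>>> arm_command([
  [[0, 0, -0.001], [0, 0, 0], 10],
  [[0, 0, -0.002], [0, 0, 0], 10],
  [[0, 0, -0.002], [0, 0, 0], 10],
])

```text
clock: 52.3
tcp_pos: [0.448, -0.2148, 0.0411]
orientation: [2.439, -1.977, -0.002]
contact_force: [-5.5, -3.5, 17.6]
grip_width: 0.0183
```

```bash
python3 - <<'E'
from h import *
st();o=r.get_obs();print(fs_(o["tcp_pos"]),"Fx_s",o["contact_force"][:2]@x_,"Fy_s",o["contact_force"][:2]@y_)
E
```

```text
t 52.3 tcp [ 0.448  -0.2148  0.0411] xang -78.06 zax [-2.1e-03 -9.0e-04 -1.0e+00] F [-5.5 -3.5 17.6] w 0.0183 q [ 0.62  0.53 -0.37  2.1   0.35  0.57 -1.36]
[ 0.0778 -0.0601] Fx_s 2.2849880741411472 Fy_s -6.110411748279685
```

The lever has reached its end stop (17 N up). I'll release, retreat and check.

>>> arm_command([
  [[0, 0, 0.001], [0, 0, 0], 10],
  [[0, 0, 0.001], [0, 0, 0], 30],
  [[0, 0, 0.001], [0, 0, 0], 45],
  [[0, 0, 0.001], [0, 0, 0], 45],
  [[0, 0, 0.03], [0, 0, 0], 45],
  [[0, 0, 0.07], [0, 0, 0], 45],
  [[0, 0, 0.12], [0, 0, 0], 45],
  [[0, 0, 0.17], [0, 0, 0], 45],
  [[0, 0, 0.21], [0, 0, 0], 45],
  [[0, 0, 0.21], [0, 0, 0], 45],
])

```text
clock: 53.3
tcp_pos: [0.452, -0.2149, 0.2562]
orientation: [-2.439, 1.976, -0.015]
contact_force: [0.2, -0.3, -0.2]
grip_width: 0.0383
```

```bash
python3 - <<'E'
from h import *
st(); m,f=wshot("w25");t=r.grab_frame("top");cv2.imwrite("pics/t25.png",t);sc=r.grab_frame("scene");cv2.imwrite("pics/s25.png",sc)
for n,a,b,sm,z in(("green",45,80,90,.105),("orange",6,20,130,.086),("blue",100,125,130,.046),("knob",0,5,150,.044)):
    s,c=big(f,a,b,sm);print(n,s,c.round(1),fs_(plane(m,(s[0]+s[2]/2-.5,s[1]+s[2]/2-.5),z)))
A=cv2.resize(f[20:300,80:560],None,fx=1.6,fy=1.6)
B=cv2.resize(sc[165:265,335:455],None,fx=2.6,fy=2.6,interpolation=cv2.INTER_CUBIC)[:260]
C=cv2.resize(t[205:265,325:450],None,fx=3.6,fy=3.6,interpolation=cv2.INTER_CUBIC)[:260]
C=C[:140] if 0 else C
B=cv2.resize(B,(280,230));C=cv2.resize(C,(480,230));row=np.hstack([B,C]);row=cv2.copyMakeBorder(row,0,0,0,768-760,cv2.BORDER_CONSTANT)
o=np.vstack([cv2.resize(A,(768,448-80)),row]);print(o.shape);cv2.imwrite("pics/c25.png",o)
E
```

```text
t 53.3 tcp [ 0.452  -0.2149  0.2562] xang -78.01 zax [ 0.0091 -0.0042 -0.9999] F [ 0.2 -0.3 -0.2] w 0.0383 q [ 0.75  0.21 -0.5   1.94  0.12  1.01 -1.16]
green [ 206  109   39   34 1072] [225.5 124.5] [ 0.0028 -0.0047]
orange [204  97  52  48 872] [234.1 114.4] [ 0.0017 -0.0012]
blue [210  81  65  71 820] [255.4 111.2] [0.0039 0.006 ]
knob [311 169  20  24 418] [320.3 180.8] [ 0.0783 -0.058 ]
(598, 768, 3)
```

View pics/c25.png

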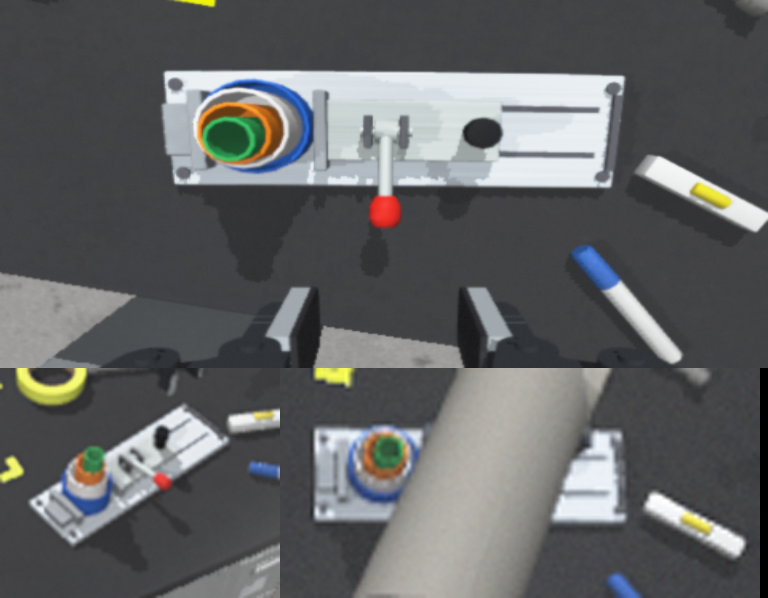

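```bash
python3 - <<'E'
from h import *
m=load("w25");T=r.camera_model("top")
f=cv2.imread("pics/w25.png");h=cv2.cvtColor(f,cv2.COLOR_BGR2HSV);k=((h[...,0]>100)&(h[...,0]<125)&(h[...,1]>130));k[:,300:]=0
yy,xx=np.where(k);print("blue px right/top/bottom",xx.max(),yy.min(),yy.max())
a=np.linspace(0,2*np.pi,72)
for c in((0,0),(0,.003),(0,.006),(.003,.003)):
    P=[np.r_[s_+(c[0]+.034*np.cos(t))*x_+(c[1]+.034*np.sin(t))*y_,z] for t in a for z in(.046,)]
    q=pr(m,P);P2=[np.r_[s_+(c[0]+.034*np.cos(t))*x_+(c[1]+.034*np.sin(t))*y_,.01] for t in a];q2=pr(m,P2);print(c,"rim R,T,B",q[:,0].max().round(1),q[:,1].min().round(1),q[:,1].max().round(1),"base R,T,B",q2[:,0].max().round(1),q2[:,1].min().round(1),q2[:,1].max().round(1))
for n,uv in(("fence L top",(276,90)),("fence L bot",(276,146))): print(n,fs_(plane(m,uv,.032)))
t=cv2.imread("pics/t25.png");h=cv2.cvtColor(t,cv2.COLOR_BGR2HSV);k=((h[...,0]>105)&(h[...,0]<128)&(h[...,1]>130)&(h[...,2]>35));k[:210]=0;k[245:]=0;k[:,:335]=0;k[:,365:]=0
yy,xx=np.where(k);print("top bbox",xx.min(),xx.max(),yy.min(),yy.max())
for c in((0,0),(0,.004)):
    q=pr(T,[np.r_[s_+(c[0]+.034*np.cos(t))*x_+(c[1]+.034*np.sin(t))*y_,z] for t in a for z in(.01,.046)]);print(c,q.min(0).round(1),q.max(0).round(1))
E
```

```text
blue px right/top/bottom 274 81 151
(0, 0) rim R,T,B 273.9 82.3 155.0 base R,T,B 278.3 84.8 150.5
(0, 0.003) rim R,T,B 273.8 79.0 151.9 base R,T,B 278.2 81.8 147.7
(0, 0.006) rim R,T,B 273.6 75.6 148.8 base R,T,B 278.1 78.7 144.9
(0.003, 0.003) rim R,T,B 276.9 78.9 151.9 base R,T,B 281.1 81.7 147.7
fence L top [0.0351 0.0275]
fence L bot [ 0.0334 -0.0269]
top bbox 343 360 226 239
(0, 0) [342.8 220.1] [361.8 240.6]
(0, 0.004) [342.8 219.1] [361.8 239.5]
```

The blue cup is home at (0.000, ≈0.002), the fence face reads 0.034 (value 0.044), and the lever is laid over. Handing in.

```bash
python3 -c "
from bench import r
print(r.hand_in())"
```

```text
the job is handed in; nothing more can be done
None
```

The blue cup is clamped home against the end stop with the white, orange and green cups nested upright inside it, and the cam lever is laid over to lock the fence. I handed the job in at about 53 s of the 210 s allowed; no verdict came back.

- **Order:** I flipped the lever up, drew the fence back by its post to about 0.089 m and stood the blue cup in the bay. It was then knocked about 4 cm towards the fence and to one side, so I picked it up and re-placed it. White, orange and green followed in that order. I pushed the fence up until it stopped moving and the force rose from 5 to 12 N, then laid the lever over to its end stop.
- **Last checks:**
  - **Blue cup:** it is about 2 mm off centre in the bay.
  - **Fence:** its face is at 34 mm, which means it reads about 0.044.
  - **Lever:** the red knob is at the laid-over position.
  - **Nesting:** all four cups show nested in the final pictures.
  - **Bystanders:** I knocked nothing that I saw, but the final pictures only show the marker, the spirit level and part of the tape roll. I didn't measure any of them.
- **Small disagreements:** the wrist camera reads about 2 mm too far across the bay compared with where the gripper centred the cups. It also put held cup rims about 4 mm lower than expected. The nested cups sit a few millimetres off one another's centres, within their play.

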